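# Clamp the glued compact and lock the clamp

## Task

The round black compact on the dresser has a freshly glued rim and lies loose in the white gluing clamp. Wind the clamp's handwheel clockwise until the jaw has pushed the compact home into the V stop and grips it snugly but gently, without touching jaw or compact by hand; then turn the black lock knob clockwise to its end stop and let go. Leave everything else where it is.

Things in the scene. Friction and masses are not known exactly. Their poses are not given: they have to be found in the camera images.
- clamp: White gluing clamp fixed to the dresser top. Origin on the dresser top; -x faces the robot; the jaw slides along +y, on the line x = 15 mm. Bed 12 mm high, 110 mm (x) by 250 mm (y). At its -y end a gear head, 62 mm wide and about 95 mm high, carries the handwheel. On its -x side a post, 72 by 72 mm and 42 mm high, carries the lock knob.
- wheel_grip (a point): Centre of the handwheel: a round disc, 56 mm diameter, 16 mm thick, black rim, rose face, about 110 mm above the dresser. z is its axis, out of its face: it leans 35 degrees from vertical to the clamp's -y side, so the tool must lean as much. Its edge is free all round; behind its underside are 29 mm of 18 mm shaft, then the gear head. x and y turn with the wheel.
- wheel (a joint): Handwheel angle (rad), 0 at the start, at most 7; grows clockwise seen from its face. 1 rad moves the jaw 9 mm towards the stop; about 3.5 to 6.3 rad are needed. Stiff (0.12 N m); stays put and, let go, holds up to 13 N of clamping. Pushing the compact along adds little; once it is home the torque climbs 0.009 N m per N of clamping. Aim for 8 to 20 N; over 40 N breaks the rim.
- jaw: Sliding jaw, aluminium, 84 mm (x) by 30 mm (y) by 33 mm high, with a sprung cork pad that gives 1 mm per 8 N, at most 6 mm. Origin at the bottom middle of the pad's face when it is not pressed; the face looks to the clamp's +y. Driven by the handwheel only; not to be pushed by hand.
- stop: V stop, aluminium with cork faces, fixed on the bed (where along the bed varies), 32 mm high. Origin on the bed at the apex of the V, which opens to the clamp's -y with 120 degrees between its faces. The seated compact's centre is 39 mm from the apex; the jaw face is then 73 mm from it.
- compact: Round black plastic compact, 68 mm diameter, 18 mm high, lying flat and loose on the bed between jaw and stop. Origin at the centre of its underside.
- lock (a joint): Angle of the lock knob (rad): 0 open, 1.2 at the end stop (locked); grows clockwise seen from above; starts between 0 and 0.35. Turns with about 0.04 N m, stays where it is left.
- lock_grip (a point): Grip point of the lock knob, on its vertical axis about 79 mm above the dresser top, 7 mm below the knob's top. The knob is a black bar 42 mm long (its x), 14 mm wide (its y) and 32 mm tall on a disc of 44 mm diameter and 8 mm height, which turns with it; x and y turn with the knob.
- cologne: Clear glass cologne bottle, 30 by 50 mm, 103 mm tall, standing left of the clamp. Origin under its centre. Bystander.
- tin: Steel bobby pin tin, 85 by 55 by 20 mm. Bystander.
- roller: Rose silicone face roller, about 150 mm long, lying. Bystander.
- hairclip: Metal hair clip, 65 mm long, lying behind the clamp. Bystander.
- lipstick: Standing lipstick, 20 mm diameter, 75 mm tall, black and brass. Bystander.
Not all that is in view belongs to the job. Leave any yellow look-alike of the compact alone.

How it is judged:
On the way, in this order (a step that is already met when the one before it is completed fails the run):
1. the jaw presses the compact into the V stop with more than 4 N (contact force between each of jaw, stop and compact above 4 N), for 0.3 s.
2. the lock knob is turned to its end stop (value of joint lock above 1.12 rad), for 0.2 s.
At the end, for the whole second after the job is handed in: The compact lies flat (within 0.1 rad) and still, its centre within 43 mm of the V's apex, pressed by the jaw and against the stop with more than 3 N each; the lock knob is past 1.12 rad of its 1.2 (contact force between each of jaw, stop and compact above 3 N and value of joint lock above 1.12 rad and angle between compact's own z axis and vertical below 0.1 rad and horizontal distance between compact and stop below 0.043 m and linear speed of compact below 0.01 m/s); the robot touches nothing.
It fails at once if the compact is squeezed with more than 40 N (contact force between jaw and compact above 40 N).
It fails at once if the robot touches the jaw or the compact (contact force between any of the fingers, the arm and jaw above 0.5 N or contact force between any of the fingers, the arm and compact above 0.5 N).
It fails at once if a bystander (cologne, tin, roller, hair clip, lipstick) is moved more than 20 mm (distance of any of cologne, tin, roller, hairclip, lipstick from where it was at the start of the episode above 0.02 m).
It also fails if it takes over 72 s, if anything falls off the work surface, if the arm or the gripper's body presses on something with over 40 N, if the wrist force passes 120 N, or if a joint passes its speed limit or range.

## Robot

A 7-joint arm with a two-finger parallel gripper is mounted at the origin on the work surface. World frame = base frame: x ahead of the robot, y to its left, z up, the work surface at z = 0. Lengths are in m, angles in rad, forces in N, time in s.
With the tool pointing down it reaches from about 0.425 to 0.875 m from the base axis. Payload 4.7 kg.
Tool frame: the origin (TCP) lies on the centre line of the jaws, within the pads' length; the fingertips stand 17 mm ahead of it and the grasp point (between the pads) lies 2 mm behind it; z points along the fingers, y is the direction in which the jaws open and shut (so a half turn about z gives the same grasp; the last joint's range is limited). The gripper opens to 87 mm and grips with 3 to 60 N. Pads are 19 mm wide; open, the fingers measure 117 mm over their backs; the gripper's body (75 mm by 190 mm) begins 51 mm behind the grasp point.
Start: joints at [-1.231, 0.321, -0.07, 1.45, 0.023, 1.371, -0.057], TCP at [0.208, 0.616, 0.24] pointing down, gripper open.
Joint ranges: [-2.86, 2.86], [-0.3, 2.09], [-1.38, 1.24], [0.06, 2.45], [-1.56, 4.7], [0.09, 2.05], [-2.69, 2.69]. Speed limits (rad/s): [2.57, 2.57, 3.14, 3.14, 3.14, 3.14, 3.14].

## Interface

Orientations are given as a unit quaternion [w, x, y, z].
In Python, from station import * gives the robot as it stands.
- The arm moves only by the tool move_arm, never from a script. Its argument "deltas" is a list of rows, each a list of 3 entries, a list of its own where there are three numbers: the gripper's target within -1 to 1 (shut at 1, half-way at 0, fully open at -1), then the shift along the tool's x, y, z in m, then the turn, a rotation vector about the tool's x, y, z in rad. A call has 1 to 5 rows; each row shifts and turns the pose as measured when the row begins, along the tool's axes as they then stand; what a row does not reach is not made up. A row lasts 1/12 s, in which the tool goes at most 41.7 mm and 7.16 degrees, less where a joint would pass 70% of its speed; a pose out of reach is approached as far as the arm can. A call is refused whole if a number of a shift passes 0.0417 or a number of a turn 0.125, either way. A call with a gripper value outside its range is refused whole. The fingers move at their own pace and stop on an object; "newtons" is the grip in N (left out, the last holds). Time passes only in rows, so rows that do not move let the fingers close. It gives the time, the measured TCP pose, the force and the opening at its end, in the units of the state.
- get_state(): the state, without advancing time (a new reading comes with each control period).
- snapshot(name): name is "side" or "top" or "wrist"; returns a dict with "img" (480x640x3 uint8, red, green, blue), "intrinsics" (3x3 intrinsics, pixels), "k1" (the pictures are not rectified: a ray, as slopes to the right and down, at radius r is drawn at 1 + k1 r^2 times it, then the intrinsics apply), "rvec" (rotation vector, rad) and "tvec" (3), from world to camera coordinates, as OpenCV has them; the wrist camera has in their place "tool_from_camera" (4x4, takes a point from camera to tool coordinates, whose origin is the TCP and whose axes are the flange's). Camera axes: x right, y down, z forward; pixel columns grow to the right and rows downward; lengths in m; the calibration is good to about 2 mm. A picture is of the moment at which its call begins: read the wrist's pose just before it. There is no depth.
- finish_job(): hands the job in, once; it reports no verdict.
The state is a dict: "time": time; "q": joint angles; "joint_vel": joint speeds; "joint_torque": joint torques, N m; "tool_pos": TCP position; "orientation": TCP orientation; "ft_force": force on the tool from outside, world axes, zero at the start; "torque": the same for the moment, N m; "grip_width": finger opening in m.
Only numpy, scipy, OpenCV 4.12 (cv2) and the standard library are available. Lean on these libraries where they do the work, as an engineer would, in place of code of your own. Each camera call takes 0.05 s, during which the arm holds its last target. There are 200 camera calls.

## Working session

There is one attempt and no reset: what is moved stays moved. The work goes in short steps, Python scripts to look and compute and a tool call to move; the robot and the scene stay as the last step left them, time stands still between calls to the robot, and variables do not carry over. Pictures are saved under pics/ and viewed, about 8 in all and at most 12, crops included, and the job is handed in when it is done.

Besides the shell and the picture viewer there is one more tool, called as name(argument=value, ...), one argument or row to a line, values as JSON. move_arm: Moves the arm, as the interface text tells. Its arguments: {"type":"object","properties":{"deltas":{"type":"array","items":{"type":"array"}},"newtons":{"type":"number"}},"required":["deltas"]}

```bash
mkdir -p pics; ls
python3 - <<'E'
from station import *
import cv2
s=get_state();print({k:np.round(v,3).tolist() if not isinstance(v,float) else v for k,v in s.items()} if 'np' in globals() else s)
for n in("side","top"):
    d=snapshot(n);cv2.imwrite(f"pics/{n}0.png",d["img"][:,:,::-1])
    print(n,d["intrinsics"],d["k1"],d["rvec"],d["tvec"])
E
```

```text
pics
{'time': 0.0, 'q': array([-1.23086791,  0.32181687, -0.07005588,  1.451695  ,  0.02262499,
        1.37077554, -0.05687907]), 'joint_vel': array([-0.00027133, -0.0002793 , -0.00088372, -0.00111697,  0.00054782,
        0.00158198,  0.00109535]), 'joint_torque': array([-4.64404475e-04, -4.91294575e+01, -4.04298278e-01, -3.12526846e+01,
       -6.38725958e-02,  4.38307668e-02,  1.67934240e-04]), 'tool_pos': array([0.20796439, 0.61528149, 0.2384552 ]), 'orientation': array([-8.92899565e-05,  1.62179857e-01,  9.86760753e-01, -9.50072113e-04]), 'ft_force': array([-0.18375238, -0.10154982,  0.0936706 ]), 'torque': array([-0.00362812, -0.0524077 , -0.03731734]), 'grip_width': 0.08704807985722693}
side [[446.76199464   0.         319.37915793]
 [  0.         446.76199464 240.88588897]
 [  0.           0.           1.        ]] 0.009814420765238922 [ 2.33559201 -0.55243238  0.20535056] [-0.49861206  0.26100856  0.82204696]
top [[471.93301933   0.         320.69654967]
 [  0.         471.93301933 237.28956004]
 [  0.           0.           1.        ]] -0.038079550932243356 [ 2.17567846 -2.16423537  0.10599812] [0.02431894 0.56529836 1.12534751]
```

View pics/top0.png

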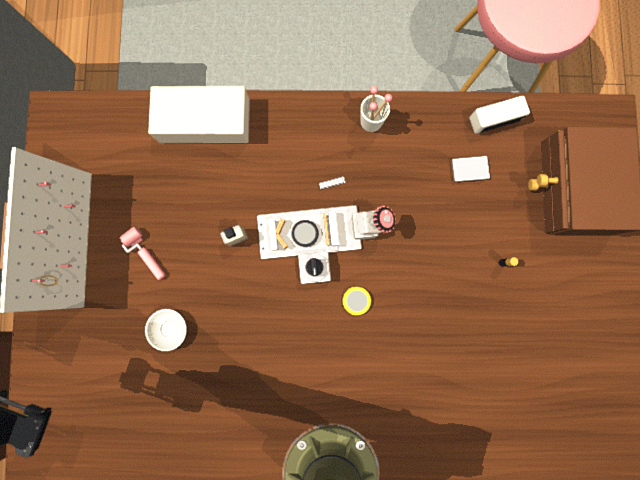

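View pics/side0.png

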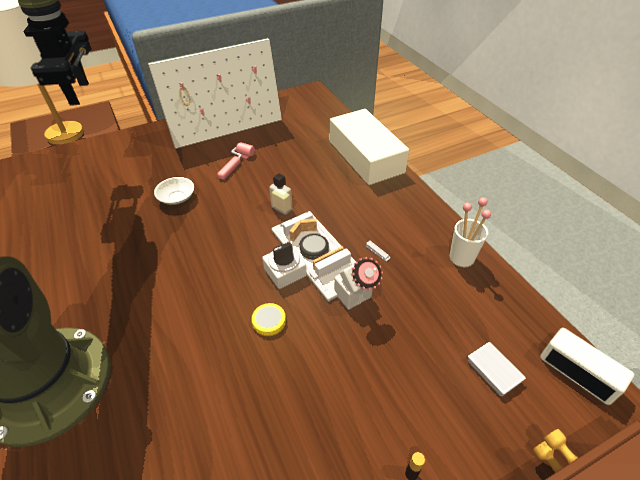

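The top view shows the clamp around pixel (310,232), with the handwheel at (384,219), lock knob at (315,267) and compact at (304,233). The cologne bottle is at (232,235) and the yellow look-alike at (357,300). In the side view the wheel is at (368,273) and the knob at (284,257). Next I'll enlarge both views around the clamp.

```bash
cat > h.py <<'E'
from station import *
import numpy as np, cv2
from scipy.spatial.transform import Rotation as R
def quatR(q): return R.from_quat([q[1],q[2],q[3],q[0]])
def cam(d, s=None):
    "returns K,k1,R_wc(cam->world),origin"
    if "rvec" in d:
        M=R.from_rotvec(np.ravel(d["rvec"])).as_matrix(); return M.T,-M.T@np.ravel(d["tvec"])
    T=np.eye(4);T[:3,:3]=quatR(s["orientation"]).as_matrix();T[:3,3]=s["tool_pos"]
    T=T@np.array(d["tool_from_camera"]);return T[:3,:3],T[:3,3]
def rays(d,px,s=None):
    Rw,o=cam(d,s)
    n=cv2.undistortPoints(np.float64(px).reshape(-1,1,2),np.array(d["intrinsics"]),np.array([float(d["k1"]),0,0,0])).reshape(-1,2)
    return o,np.c_[n,np.ones(len(n))]@Rw.T
def plane(d,px,z,s=None):
    o,r=rays(d,px,s);return o+r*((z-o[2])/r[:,2:3])
def tri(obs):
    A=0;b=0
    for o,r in obs:
        r=r/np.linalg.norm(r);P=np.eye(3)-np.outer(r,r);A=A+P;b=b+P@o
    return np.linalg.solve(A,b)
def proj(d,P,s=None):
    Rw,o=cam(d,s);c=(np.atleast_2d(P)-o)@Rw;n=c[:,:2]/c[:,2:];n=n*(1+float(d["k1"])*(n**2).sum(1,keepdims=True))
    K=np.array(d["intrinsics"]);return n*[K[0,0],K[1,1]]+K[:2,2]
def show(s):
    print(round(s["time"],2),"p",np.round(s["tool_pos"],4),"q",np.round(s["orientation"],3),"F",np.round(s["ft_force"],1),"M",np.round(s["torque"],2),"w",round(s["grip_width"],4))
E
python3 - <<'E'
from h import *
import pickle
D={n:snapshot(n) for n in("side","top")}
pickle.dump(D,open("d0.pkl","wb"))
a=D["top"]["img"][195:295,245:405];b=D["side"]["img"][200:310,250:395]
a=cv2.resize(a,(800,500),interpolation=cv2.INTER_CUBIC);b=cv2.resize(b,None,fx=5,fy=5,interpolation=cv2.INTER_CUBIC)
cv2.imwrite("pics/a1.png",a[:,:,::-1]);cv2.imwrite("pics/b1.png",b[:,:,::-1])
for n,(x0,y0,x1,y1) in {"top":(360,200,405,245),"side":(345,250,392,300)}.items():
    im=D[n]["img"][y0:y1,x0:x1].astype(int);m=((im[...,0]>150)&(im[...,0]-im[...,1]>50)&(im[...,2]>80)).astype(np.uint8)
    c=max(cv2.findContours(m,0,2)[0],key=cv2.contourArea);e=cv2.fitEllipse(cv2.convexHull(c));print(n,m.sum(),np.array(e[0])+[x0,y0],e[1:])
E
```

```text
top 251 [386.09329987 218.26068878] ((13.911604881286621, 18.48005485534668), 167.36248779296875)
side 347 [368.06044006 272.28133202] ((19.80812644958496, 22.216571807861328), 160.0724639892578)
```

View pics/a1.png

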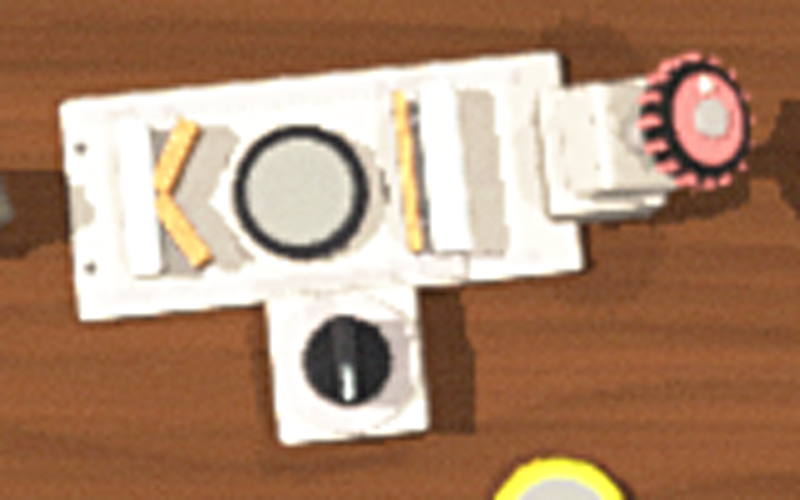

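View pics/b1.png

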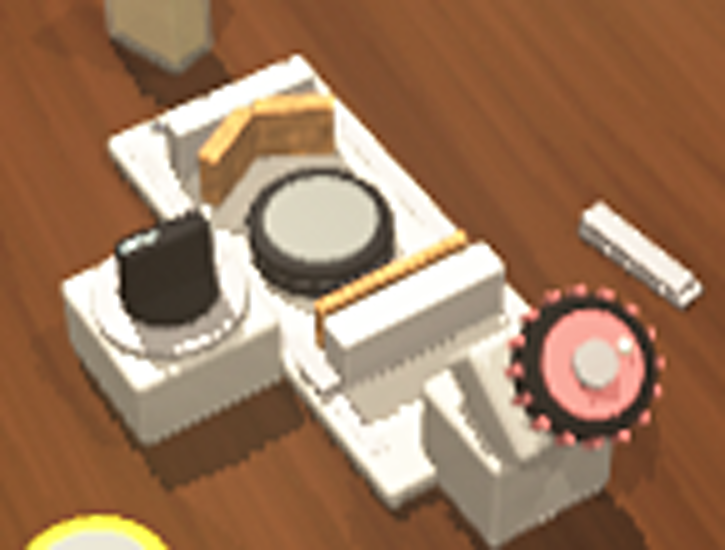

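The enlarged views show:
- **Wheel face:** centre at about crop (710,121) from the top and (593,363) from the side.
- **Lock bar:** close to image-vertical at (346,360) in the top crop.
- **Bed corners:** (62,103), (557,53), (583,268) and (80,320) in the top crop.
- **Compact and stop:** compact at (301,191), V apex near (157,190).

Run:
```python
from h import *
import pickle
D=pickle.load(open("d0.pkl","rb"))
t=lambda p:np.atleast_2d(p)/5.+[245,195]
s=lambda p:np.atleast_2d(p)/5.+[250,200]
bed=plane(D["top"],t([(62,103),(557,53),(583,268),(80,320)]),.012);print(np.round(bed,4))
bs=plane(D["side"],s([(112,138),(298,58)]),.012);print("side left edge corners",np.round(bs,4))
y1=(bed[0]-bed[1]);y2=bed[3]-bed[2];print("yaw",np.degrees(np.arctan2(-y1[0],y1[1])),np.degrees(np.arctan2(-y2[0],y2[1])),np.linalg.norm(y1),np.linalg.norm(y2))
for nm,a,b in(("wheelface",(710,121),(593,363)),("apex",(157,190),(258,100))):
    o1,r1=rays(D["top"],t(a));o2,r2=rays(D["side"],s(b));P=tri([(o1,r1[0]),(o2,r2[0])]);print(nm,np.round(P,4),proj(D["top"],P)-t(a),proj(D["side"],P)-s(b))
print("apex top plane",plane(D["top"],t((157,190)),.044),"compact",plane(D["top"],t((301,191)),.03),"jawface",plane(D["top"],t([(397,92),(412,250)]),.045))
print("lock",plane(D["top"],t([(347,361)]),.065),plane(D["top"],t([(343,318),(348,402)]),.086))
```

```text
[[ 0.6202  0.1853  0.012 ]
 [ 0.6467 -0.0613  0.012 ]
 [ 0.5392 -0.074   0.012 ]
 [ 0.5121  0.1744  0.012 ]]
side left edge corners [[0.5173 0.1745 0.012 ]
 [0.6213 0.1845 0.012 ]]
yaw 6.119352721419797 6.21636157454188 0.24808789415621482 0.2498487880536499
wheelface [ 0.5986 -0.1225  0.1222] [[ 0.20485921 -0.47468438]] [[-0.61527886  0.10360551]]
apex [0.5749 0.1333 0.0475] [[ 0.27122592 -0.78374322]] [[-0.84750866  0.12917407]]
apex top plane [[0.57341951 0.13422136 0.044     ]] compact [[0.57480389 0.06519202 0.03      ]] jawface [[0.62162266 0.01861841 0.045     ]
 [0.54493402 0.01105833 0.045     ]]
lock [[0.49075395 0.0416637  0.065     ]] [[0.50984217 0.04333544 0.086     ]
 [0.47114622 0.04077175 0.086     ]]
```

```bash
cat > plan.py <<'E'
from h import *
yaw=np.radians(6.15); yc=np.array([-np.sin(yaw),np.cos(yaw),0]); zw=np.cos(np.radians(35))*np.array([0,0,1])-np.sin(np.radians(35))*yc
def steps(P,Rt,n=None,s=None,dmax=.040,amax=.12):
    "rows (shift, turn in tool axes) from present pose to P,Rt, straight"
    s=s or get_state();p=np.array(s["tool_pos"]);A=quatR(s["orientation"])
    rv=(A.inv()*Rt).as_rotvec();d=np.array(P)-p
    n=n or int(max(np.ceil(np.linalg.norm(d)/dmax),np.ceil(np.linalg.norm(rv)/amax),1))
    print(n,"rows; world shift",np.round(d,4),"turn",np.round(rv,3))
    for i in range(n):
        B=A*R.from_rotvec(rv*i/n);print("  ",np.round(B.inv().apply(d/n),4).tolist(),np.round(rv/n,3).tolist())
def tilt(Rs,z):
    "smallest turn taking tool z to z"
    a=Rs.apply([0,0,1]);c=np.cross(a,z);n=np.linalg.norm(c)
    return R.from_rotvec(c/n*np.arctan2(n,a@z))*Rs if n>1e-9 else Rs
E
python3 - <<'E'
from plan import *
s=get_state();A=quatR(s["orientation"])
steps([.45,.36,.30],A,s=s)
s2=dict(s);s2["tool_pos"]=np.array([.45,.36,.30]);steps([.6035,-.169,.24],tilt(A,-zw),s=s2)
E
```

```text
9 rows; world shift [ 0.242  -0.2555  0.0611] turn [0. 0. 0.]
   [-0.0346, -0.0183, -0.0068] [0.0, 0.0, 0.0]
   [-0.0346, -0.0183, -0.0068] [0.0, 0.0, 0.0]
   [-0.0346, -0.0183, -0.0068] [0.0, 0.0, 0.0]
   [-0.0346, -0.0183, -0.0068] [0.0, 0.0, 0.0]
   [-0.0346, -0.0183, -0.0068] [0.0, 0.0, 0.0]
   [-0.0346, -0.0183, -0.0068] [0.0, 0.0, 0.0]
   [-0.0346, -0.0183, -0.0068] [0.0, 0.0, 0.0]
   [-0.0346, -0.0183, -0.0068] [0.0, 0.0, 0.0]
   [-0.0346, -0.0183, -0.0068] [0.0, 0.0, 0.0]
14 rows; world shift [ 0.1535 -0.529  -0.06  ] turn [-0.556  0.257  0.   ]
   [-0.0225, -0.0323, 0.0043] [-0.04, 0.018, 0.0]
   [-0.0225, -0.0324, 0.0026] [-0.04, 0.018, 0.0]
   [-0.0226, -0.0325, 0.0009] [-0.04, 0.018, 0.0]
   [-0.0226, -0.0325, -0.0008] [-0.04, 0.018, 0.0]
   [-0.0225, -0.0324, -0.0025] [-0.04, 0.018, 0.0]
   [-0.0225, -0.0323, -0.0042] [-0.04, 0.018, 0.0]
   [-0.0224, -0.0321, -0.0059] [-0.04, 0.018, 0.0]
   [-0.0223, -0.0318, -0.0075] [-0.04, 0.018, 0.0]
   [-0.0221, -0.0315, -0.0092] [-0.04, 0.018, 0.0]
   [-0.0219, -0.0311, -0.0109] [-0.04, 0.018, 0.0]
   [-0.0217, -0.0306, -0.0125] [-0.04, 0.018, 0.0]
   [-0.0215, -0.0301, -0.0141] [-0.04, 0.018, 0.0]
   [-0.0212, -0.0295, -0.0157] [-0.04, 0.018, 0.0]
   [-0.0209, -0.0289, -0.0172] [-0.04, 0.018, 0.0]
```

move_arm(
  deltas=[
    [-1,[-0.034,-0.018,-0.007],[0,0,0]],
    [-1,[-0.034,-0.018,-0.007],[0,0,0]],
    [-1,[-0.034,-0.018,-0.007],[0,0,0]],
    [-1,[-0.034,-0.018,-0.007],[0,0,0]],
    [-1,[-0.034,-0.018,-0.007],[0,0,0]],
  ],
)

```text
time: 0.62
tool_pos: [0.3327, 0.4787, 0.2692]
orientation: [-0.005, 0.151, 0.989, -0.003]
ft_force: [1.3, 0.7, -0.2]
grip_width: 0.0869
```

move_arm(
  deltas=[
    [-1,[-0.034,-0.018,-0.007],[0,0,0]],
    [-1,[-0.034,-0.018,-0.007],[0,0,0]],
    [-1,[-0.034,-0.018,-0.007],[0,0,0]],
    [-1,[-0.034,-0.018,-0.007],[0,0,0]],
  ],
)

```text
time: 0.95
tool_pos: [0.4449, 0.3631, 0.2976]
orientation: [-0.005, 0.15, 0.989, -0.003]
ft_force: [0.7, -0.1, -0.5]
grip_width: 0.0869
```

move_arm(
  deltas=[
    [-1,[-0.022,-0.032,0.002],[0,0,0]],
    [-1,[-0.022,-0.032,0.002],[0,0,0]],
    [-1,[-0.022,-0.032,0.002],[0,0,0]],
    [-1,[-0.022,-0.032,0.002],[0,0,0]],
    [-1,[-0.022,-0.032,0.002],[0,0,0]],
  ],
)

```text
time: 1.37
tool_pos: [0.5078, 0.1691, 0.2888]
orientation: [-0.003, 0.151, 0.989, -0.001]
ft_force: [1.9, 0.0, 0.1]
grip_width: 0.0867
```

Run:
```python
from plan import *
s=get_state();show(s);print(np.round(s["q"],2));steps([.6035,-.169,.23],tilt(quatR(s["orientation"]),-zw),s=s)
```

```text
1.37 p [0.5078 0.1691 0.2888] q [-0.003  0.151  0.989 -0.001] F [1.9 0.  0.1] M [ 0.02 -0.07  0.03] w 0.0867
[-0.65  0.06  0.29  1.67 -0.02  1.43  0.91]
9 rows; world shift [ 0.0957 -0.3381 -0.0588] turn [-0.562  0.239  0.   ]
   [-0.0214, -0.0327, 0.0065] [-0.062, 0.027, 0.0]
   [-0.0215, -0.033, 0.0039] [-0.062, 0.027, 0.0]
   [-0.0216, -0.0331, 0.0012] [-0.062, 0.027, 0.0]
   [-0.0216, -0.0331, -0.0014] [-0.062, 0.027, 0.0]
   [-0.0215, -0.033, -0.004] [-0.062, 0.027, 0.0]
   [-0.0214, -0.0326, -0.0067] [-0.062, 0.027, 0.0]
   [-0.0212, -0.0321, -0.0093] [-0.062, 0.027, 0.0]
   [-0.0209, -0.0315, -0.0118] [-0.062, 0.027, 0.0]
   [-0.0205, -0.0307, -0.0143] [-0.062, 0.027, 0.0]
```

move_arm(
  deltas=[
    [-1,[-0.021,-0.033,0.006],[-0.062,0.027,0]],
    [-1,[-0.021,-0.033,0.004],[-0.062,0.027,0]],
    [-1,[-0.021,-0.033,0.001],[-0.062,0.027,0]],
    [-1,[-0.021,-0.033,-0.001],[-0.062,0.027,0]],
    [-1,[-0.021,-0.033,-0.004],[-0.062,0.027,0]],
  ],
)

```text
time: 1.78
tool_pos: [0.5611, -0.0204, 0.2588]
orientation: [-0.041, 0.142, 0.974, 0.171]
ft_force: [0.9, 0.6, -0.4]
grip_width: 0.0872
```

move_arm(
  deltas=[
    [-1,[-0.021,-0.033,-0.007],[-0.062,0.027,0]],
    [-1,[-0.021,-0.032,-0.009],[-0.062,0.027,0]],
    [-1,[-0.021,-0.031,-0.012],[-0.062,0.027,0]],
    [-1,[-0.021,-0.031,-0.014],[-0.062,0.027,0]],
    [-1,[0,0,0],[0,0,0]],
  ],
)

```text
time: 2.2
tool_pos: [0.6045, -0.1891, 0.2189]
orientation: [-0.078, 0.144, 0.939, 0.303]
ft_force: [-3.0, -0.7, -3.9]
grip_width: 0.0872
```

Run:
```python
from plan import *
s=get_state();show(s);print(np.round(s["q"],2));d=snapshot("wrist");cv2.imwrite("pics/w1.png",d["img"][:,:,::-1])
import pickle;pickle.dump((s,d),open("w1.pkl","wb"))
print(proj(d,[.598,-.118,.1157],s),proj(d,[.4908,.0417,.079],s),np.round(d["tool_from_camera"],3))
steps([.6035,-.169,.19],tilt(quatR(s["orientation"]),-zw),s=s)
```

```text
2.2 p [ 0.6045 -0.1891  0.2189] q [-0.078  0.144  0.939  0.303] F [-3.  -0.7 -3.9] M [-0.92  0.15  0.14] w 0.0872
[ 0.15  0.62  0.59  1.31 -0.76  1.79  2.01]
[[313.07200791 240.04901218]] [[383.58498079  81.6383937 ]] [[ 0.    -0.961 -0.277  0.075]
 [ 1.     0.001 -0.001  0.001]
 [ 0.001 -0.277  0.961 -0.144]
 [ 0.     0.     0.     1.   ]]
1 rows; world shift [-0.001   0.0201 -0.0289] turn [ 0.026 -0.007  0.   ]
   [-0.0013, -0.0005, 0.0352] [0.026, -0.007, 0.0]
```

View pics/w1.png

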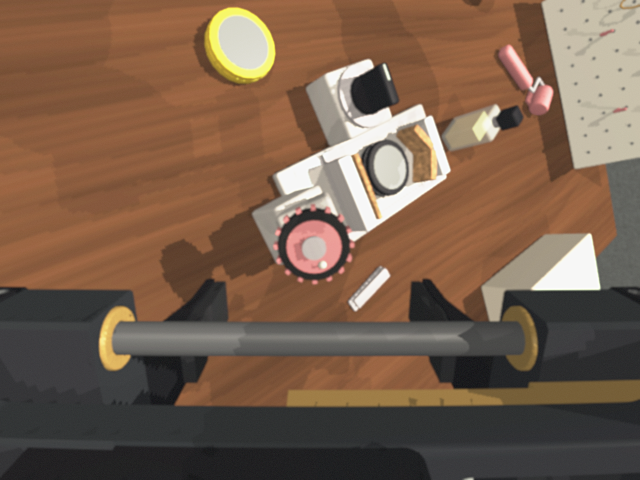

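The wrist view shows the wheel face centred near (314,245) and the lock bar at (374,90). The fingers are open with nothing near them. I'll refine the wheel centre from this view.

Run:
```python
from plan import *
import pickle
s,d=pickle.load(open("w1.pkl","rb"));D=pickle.load(open("d0.pkl","rb"))
im=d["img"][195:295,262:368].astype(int);m=((im[...,0]-im[...,1]>50)&(im[...,0]>150)&(im[...,2]>80)).astype(np.uint8)
c=max(cv2.findContours(m,0,2)[0],key=cv2.contourArea);e=cv2.fitEllipse(cv2.convexHull(c));f=np.array(e[0])+[262,195]
print(f,e[1:],cv2.contourArea(c))
obs=[]
for dd,px,ss in((D["top"],(387,219.2),None),(D["side"],(368.7,272.6),None),(d,f,s)):
    o,r=rays(dd,px,ss);obs.append((o,r[0]))
P=tri(obs);print("face",P,tri([obs[0],obs[2]]),tri([obs[1],obs[2]]),proj(d,P,s))
c=P-.008*zw;print("centre",c)
steps(c+.045*zw,tilt(quatR(s["orientation"]),-zw),s=s,n=3)
```

```text
[313.60327148 246.50185776] ((52.937740325927734, 55.36773681640625), 87.10739135742188) 2243.5
face [ 0.59964081 -0.12261395  0.12167979] [ 0.5994815  -0.12250144  0.12118967] [ 0.6021155  -0.12027549  0.11773605] [[313.23503363 244.42380091]]
centre [ 0.59914922 -0.11805174  0.11512657]
3 rows; world shift [-0.0026  0.0454 -0.0669] turn [ 0.026 -0.007  0.   ]
   [-0.001, -0.0008, 0.0269] [0.009, -0.002, 0.0]
   [-0.001, -0.0005, 0.0269] [0.009, -0.002, 0.0]
   [-0.0009, -0.0003, 0.0269] [0.009, -0.002, 0.0]
```

move_arm(
  deltas=[
    [-1,[-0.001,-0.001,0.027],[0.009,-0.002,0]],
    [-1,[-0.001,0,0.027],[0.009,-0.002,0]],
    [-1,[-0.001,0,0.027],[0.009,-0.002,0]],
    [-1,[0,0,0],[0,0,0]],
  ],
)

```text
time: 2.58
tool_pos: [0.6027, -0.1425, 0.1502]
orientation: [-0.077, 0.145, 0.943, 0.289]
ft_force: [0.6, 1.0, 0.1]
grip_width: 0.087
```

Run:
```python
from plan import *
s=get_state();show(s);print(np.round(s["q"],2))
c=np.array([.5992,-.1180,.1150])
steps(c+.001*zw,tilt(quatR(s["orientation"]),-zw),s=s,n=3)
```

```text
2.58 p [ 0.6027 -0.1425  0.1502] q [-0.077  0.145  0.943  0.289] F [0.6 1.  0.1] M [-0.61 -0.13 -0.02] w 0.087
[ 0.07  0.6   0.57  1.46 -0.75  1.63  2.03]
3 rows; world shift [-0.0034  0.0239 -0.0344] turn [-0.002  0.002 -0.   ]
   [0.0003, -0.0001, 0.014] [-0.001, 0.001, -0.0]
   [0.0003, -0.0001, 0.014] [-0.001, 0.001, -0.0]
   [0.0003, -0.0001, 0.014] [-0.001, 0.001, -0.0]
```

move_arm(
  deltas=[
    [-1,[0,0,0.014],[0,0,0]],
    [-1,[0,0,0.014],[0,0,0]],
    [-1,[0,0,0.013],[0,0,0]],
    [-1,[0,0,0],[0,0,0]],
  ],
  newtons=40,
)

```text
time: 2.92
tool_pos: [0.6016, -0.1162, 0.1191]
orientation: [-0.075, 0.143, 0.943, 0.29]
ft_force: [-1.0, 0.1, -0.9]
grip_width: 0.0869
```

move_arm(
  deltas=[
    [0.3,[0,0,0],[0,0,0]],
    [1,[0,0,0],[0,0,0]],
    [1,[0,0,0],[0,0,0]],
    [1,[0,0,0],[0,0,0]],
    [1,[0,0,0],[0,0,0]],
  ],
)

```text
time: 3.33
tool_pos: [0.6024, -0.1194, 0.1215]
orientation: [-0.073, 0.143, 0.944, 0.288]
ft_force: [-2.0, -3.4, -9.5]
grip_width: 0.0617
```

Run:
```python
from plan import *
s=get_state();show(s);print(np.round(s["q"],2))
A=quatR(s["orientation"]);print("c in tool",A.inv().apply(np.array([.5992,-.1180,.1150])-s["tool_pos"]),"moment in tool",A.inv().apply(s["torque"]),"F",A.inv().apply(s["ft_force"]))
```

```text
3.33 p [ 0.6024 -0.1194  0.1215] q [-0.073  0.143  0.944  0.288] F [-2.  -3.4 -9.5] M [-2.31  0.02  0.23] w 0.0617
[ 0.03  0.6   0.56  1.52 -0.76  1.56  2.04]
c in tool [ 0.00191034 -0.00329199  0.00632981] moment in tool [ 2.24957802 -0.58413274 -0.05228796] F [-0.95398984 -8.29004984  5.99595718]
```

move_arm(
  deltas=[
    [1,[0,-0.003,0],[0,0,0]],
    [1,[0,0,0],[0,0,0]],
  ],
)

```text
time: 3.5
tool_pos: [0.6014, -0.1219, 0.12]
orientation: [-0.073, 0.143, 0.944, 0.288]
ft_force: [-0.1, 1.3, -1.5]
grip_width: 0.0549
```

```bash
cat > st.py <<'E'
from plan import *
s=get_state();show(s);print("q",np.round(s["q"],2))
A=quatR(s["orientation"]);print("c in tool",np.round(A.inv().apply(np.array([.5992,-.1180,.1150])-s["tool_pos"]),4),"Mtool",np.round(A.inv().apply(s["torque"]),3),"Ftool",np.round(A.inv().apply(s["ft_force"]),1),"tilt err",np.round((A.inv()*tilt(A,-zw)).as_rotvec(),3))
E
python3 st.py
```

```text
3.5 p [ 0.6014 -0.1219  0.12  ] q [-0.073  0.143  0.944  0.288] F [-0.1  1.3 -1.5] M [-0.7  -0.1  -0.05] w 0.0549
q [ 0.04  0.61  0.56  1.52 -0.76  1.56  2.04]
c in tool [ 0.0019 -0.0002  0.0065] Mtool [ 0.628 -0.318  0.022] Ftool [0.1 0.2 2. ] tilt err [-0.004  0.008  0.   ]
```

move_arm(
  deltas=[
    [1,[0,0,0],[0,0,0.12]],
    [1,[0,0,0],[0,0,0.12]],
    [1,[0,0,0],[0,0,0.12]],
    [1,[0,0,0],[0,0,0.12]],
    [1,[0,0,0],[0,0,0.12]],
  ],
)

```text
time: 3.92
tool_pos: [0.6014, -0.122, 0.12]
orientation: [-0.158, 0.425, 0.855, 0.253]
ft_force: [0.1, 1.0, -1.2]
grip_width: 0.0551
```

```bash
python3 st.py
```

```text
3.92 p [ 0.6014 -0.122   0.12  ] q [-0.158  0.425  0.855  0.253] F [ 0.1  1.  -1.2] M [-1.09  0.01  0.27] w 0.0551
q [-0.03  0.63  0.66  1.53 -0.82  1.59  1.45]
c in tool [ 0.0015 -0.0012  0.0064] Mtool [ 0.778 -0.796 -0.156] Ftool [0.  0.2 1.6] tilt err [ 0.002  0.008 -0.   ]
```

move_arm(
  deltas=[
    [1,[0,0,0],[0,0,0.12]],
    [1,[0,0,0],[0,0,0.12]],
    [1,[0,0,0],[0,0,0.12]],
    [1,[0,0,0],[0,0,0.12]],
    [1,[0,0,0],[0,0,0.12]],
  ],
)

```text
time: 4.33
tool_pos: [0.6013, -0.122, 0.12]
orientation: [-0.228, 0.667, 0.683, 0.191]
ft_force: [1.5, -0.8, -2.0]
grip_width: 0.0549
```

move_arm(
  deltas=[
    [1,[0,0,0],[0,0,0.12]],
    [1,[0,0,0],[0,0,0.12]],
    [1,[0,0,0],[0,0,0.12]],
    [1,[0,0,0],[0,0,0.12]],
    [1,[0,0,0],[0,0,0.12]],
  ],
)

```text
time: 4.75
tool_pos: [0.6013, -0.1219, 0.12]
orientation: [-0.276, 0.844, 0.446, 0.11]
ft_force: [1.2, -0.7, -1.3]
grip_width: 0.0551
```

```bash
python3 st.py
```

```text
4.75 p [ 0.6013 -0.1219  0.12  ] q [-0.276  0.844  0.446  0.11 ] F [ 1.2 -0.7 -1.3] M [-0.85  0.25  0.32] w 0.0551
q [-0.16  0.71  0.87  1.53 -0.92  1.67  0.27]
c in tool [-0.0007 -0.0016  0.0065] Mtool [-0.18  -0.916 -0.069] Ftool [-0.3  1.8  0.7] tilt err [0.005 0.005 0.   ]
```

move_arm(
  deltas=[
    [1,[0,0,0],[0,0,0.12]],
    [1,[0,0,0],[0,0,0.12]],
    [1,[0,0,0],[0,0,0.12]],
    [1,[0,0,0],[0,0,0.12]],
    [1,[0,0,0],[0,0,0.12]],
  ],
)

```text
time: 5.17
tool_pos: [0.6013, -0.1219, 0.1201]
orientation: [-0.297, 0.94, 0.165, 0.019]
ft_force: [0.5, -1.2, -2.3]
grip_width: 0.0551
```

move_arm(
  deltas=[
    [1,[0,0,0],[0,0,0.12]],
    [1,[0,0,0],[0,0,0.12]],
    [1,[0,0,0],[0,0,0.12]],
    [1,[0,0,0],[0,0,0.12]],
    [1,[0,0,0],[0,0,0.12]],
  ],
)

```text
time: 5.58
tool_pos: [0.6013, -0.1218, 0.1201]
orientation: [-0.29, 0.945, -0.132, -0.074]
ft_force: [-0.2, -2.0, -2.8]
grip_width: 0.0551
```

Run:
```python
exec(open("st.py").read())
A0=quatR([-.073,.143,.944,.288]);print("turned",(A0.inv()*A).as_rotvec())
d=snapshot("top");a=cv2.resize(d["img"][195:295,245:405],(800,500),interpolation=cv2.INTER_CUBIC);cv2.imwrite("pics/a2.png",a[:,:,::-1])
```

```text
5.58 p [ 0.6013 -0.1218  0.1201] q [-0.29   0.945 -0.132 -0.074] F [-0.2 -2.  -2.8] M [-0.63  0.03  0.19] w 0.0551
q [-0.25  0.82  1.06  1.53 -1.04  1.76 -0.91]
c in tool [-0.0017  0.0002  0.0065] Mtool [-0.651  0.061 -0.098] Ftool [0.8 3.1 1.2] tilt err [ 0.004 -0.    -0.   ]
turned [1.15141785e-02 1.08391784e-03 3.12147437e+00]
```

View pics/a2.png

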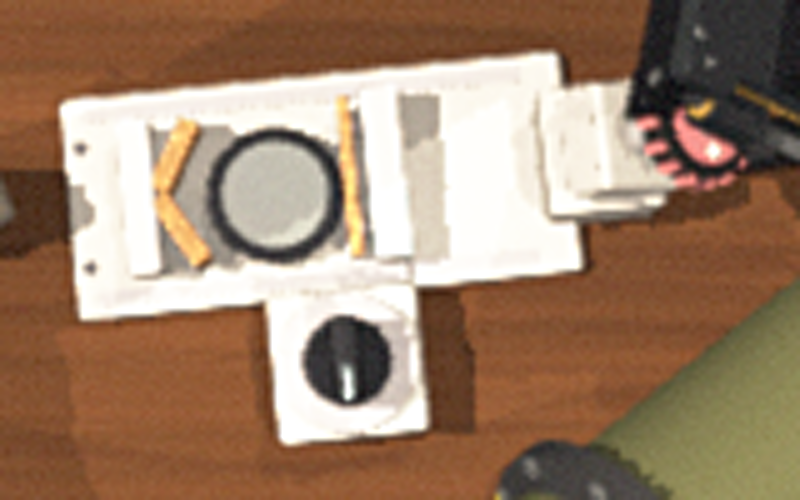

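The jaw has advanced to crop x≈347 and is now pushing the compact, which sits at (275,193). The grip holds. Next I'll compute the distance left, taking the V's front cork apex near (174,190).

Run:
```python
from plan import *
d=snapshot("top");im=d["img"][195:295,245:405]
a=cv2.resize(im,(1600,1000),interpolation=cv2.INTER_CUBIC)
h=cv2.cvtColor(a,cv2.COLOR_RGB2HSV);m=cv2.inRange(h,(10,90,180),(25,255,255))
n,l,st,c=cv2.connectedComponentsWithStats(m)
e=[-yc[0],yc]
for i in range(1,n):
    if st[i,4]<300 or not 200<c[i][0]<800: continue
    ys,xs=np.where(l==i);P=plane(d,np.c_[xs,ys]/10.+[245,195],.0445)
    y=P@yc;x=P@np.array([np.cos(yaw),np.sin(yaw),0])
    print(st[i],"area; along yc by x bins:")
    for b in np.linspace(x.min()+.004,x.max()-.004,7):
        k=abs(x-b)<.002
        if k.any(): print("  x",round(b,4),"y min/max",np.round([y[k].min(),y[k].max()],4))
g=cv2.inRange(h,(0,0,0),(180,255,70));n,l,st,c=cv2.connectedComponentsWithStats(g[:560,350:800].copy())
i=1+st[1:,4].argmax();ys,xs=np.where(l==i);P=plane(d,np.c_[xs+350,ys]/10.+[245,195],.03);y=P@yc;x=P@np.array([np.cos(yaw),np.sin(yaw),0]);print("compact y",y.min(),y.max(),"x",x.min(),x.max())
```

```text
[ 676  193   55  320 7741] area; along yc by x bins:
  x 0.5467 y min/max [-0.025  -0.0188]
  x 0.5583 y min/max [-0.0247 -0.0169]
  x 0.57 y min/max [-0.0241 -0.0175]
  x 0.5817 y min/max [-0.025  -0.0171]
  x 0.5933 y min/max [-0.0241 -0.0173]
  x 0.605 y min/max [-0.0247 -0.0186]
  x 0.6167 y min/max [-0.0237 -0.0191]
[  308   239   114   295 13273] area; along yc by x bins:
  x 0.5497 y min/max [0.0492 0.0615]
  x 0.5603 y min/max [0.0524 0.0678]
  x 0.5709 y min/max [0.0589 0.0726]
  x 0.5816 y min/max [0.0649 0.0729]
  x 0.5922 y min/max [0.0607 0.0729]
  x 0.6028 y min/max [0.0546 0.0685]
  x 0.6134 y min/max [0.0491 0.0624]
compact y -0.01602572808205122 0.04726214567255115 x 0.5456167570254259 0.6092653959531271
```

move_arm(
  deltas=[
    [-1,[0,0,0],[0,0,0]],
    [-1,[0,0,0],[0,0,0]],
    [-1,[0,0,0],[0,0,0]],
    [-1,[0,0,0],[0,0,0]],
    [-1,[0,0,0],[0,0,0]],
  ],
)

```text
time: 6.1
tool_pos: [0.6023, -0.1216, 0.1211]
orientation: [-0.29, 0.946, -0.124, -0.07]
ft_force: [0.4, 0.6, 1.0]
grip_width: 0.0801
```

```bash
python3 st.py
```

```text
6.1 p [ 0.6023 -0.1216  0.1211] q [-0.29   0.946 -0.124 -0.07 ] F [0.4 0.6 1. ] M [-0.69  0.1   0.01] w 0.0801
q [-0.25  0.81  1.06  1.53 -1.04  1.76 -0.89]
c in tool [-0.0024  0.0012  0.0073] Mtool [-0.687  0.109  0.09 ] Ftool [ 0.  -1.2 -0.5] tilt err [ 0.004 -0.002  0.   ]
```

move_arm(
  deltas=[
    [-1,[0,0,0],[0,0,-0.12]],
    [-1,[0,0,0],[0,0,-0.12]],
    [-1,[0,0,0],[0,0,-0.12]],
    [-1,[0,0,0],[0,0,-0.12]],
    [-1,[0,0,0],[0,0,-0.12]],
  ],
)

```text
time: 6.52
tool_pos: [0.6027, -0.1215, 0.1214]
orientation: [-0.298, 0.939, 0.172, 0.022]
ft_force: [-0.4, 1.0, -0.0]
grip_width: 0.0865
```

move_arm(
  deltas=[
    [-1,[0,0,0],[0,0,-0.12]],
    [-1,[0,0,0],[0,0,-0.12]],
    [-1,[0,0,0],[0,0,-0.12]],
    [-1,[0,0,0],[0,0,-0.12]],
    [-1,[0,0,0],[0,0,-0.12]],
  ],
)

```text
time: 6.93
tool_pos: [0.6031, -0.1216, 0.1224]
orientation: [-0.276, 0.84, 0.452, 0.113]
ft_force: [1.2, 0.2, -0.1]
grip_width: 0.0873
```

```bash
python3 st.py
```

```text
6.93 p [ 0.6031 -0.1216  0.1224] q [-0.276  0.84   0.452  0.113] F [ 1.2  0.2 -0.1] M [-0.69  0.01  0.02] w 0.0873
q [-0.15  0.71  0.86  1.52 -0.92  1.67  0.28]
c in tool [-0.003  -0.0021  0.0084] Mtool [-0.38  -0.576  0.031] Ftool [0.8 0.9 0.1] tilt err [0.005 0.003 0.   ]
```

move_arm(
  deltas=[
    [-1,[-0.002,0,0.003],[0,0,0]],
    [0.3,[0,0,0],[0,0,0]],
    [1,[0,0,0],[0,0,0]],
    [1,[0,0,0],[0,0,0]],
    [1,[0,0,0],[0,0,0]],
  ],
)

```text
time: 7.35
tool_pos: [0.6018, -0.1215, 0.1195]
orientation: [-0.276, 0.841, 0.45, 0.114]
ft_force: [-0.2, -0.9, 0.7]
grip_width: 0.0679
```

move_arm(
  deltas=[
    [1,[0,0,0],[0,0,0]],
    [1,[0,0,0],[0,0,0]],
    [1,[0,0,0],[0,0,0]],
  ],
)

```text
time: 7.6
tool_pos: [0.6015, -0.1213, 0.1194]
orientation: [-0.276, 0.842, 0.45, 0.113]
ft_force: [0.2, -0.1, 0.8]
grip_width: 0.0552
```

```bash
python3 st.py
```

```text
7.6 p [ 0.6015 -0.1213  0.1194] q [-0.276  0.842  0.45   0.113] F [ 0.2 -0.1  0.8] M [-0.74 -0.05 -0.01] w 0.0552
q [-0.15  0.71  0.86  1.53 -0.92  1.67  0.28]
c in tool [-0.0009 -0.0017  0.0056] Mtool [-0.465 -0.582  0.022] Ftool [ 0.4 -0.1 -0.7] tilt err [ 0.005  0.002 -0.   ]
```

move_arm(
  deltas=[
    [1,[0,0,0],[0,0,0.12]],
    [1,[0,0,0],[0,0,0.12]],
    [1,[0,0,0],[0,0,0.12]],
    [1,[0,0,0],[0,0,0.12]],
  ],
)

```text
time: 7.93
tool_pos: [0.6015, -0.1213, 0.1194]
orientation: [-0.296, 0.927, 0.229, 0.041]
ft_force: [-0.5, -0.4, -0.5]
grip_width: 0.0552
```

move_arm(
  deltas=[
    [1,[0,0,0],[0,0,0.12]],
    [1,[0,0,0],[0,0,0.12]],
    [1,[0,0,0],[0,0,0.12]],
    [1,[0,0,0],[0,0,0.12]],
  ],
)

```text
time: 8.27
tool_pos: [0.6015, -0.1214, 0.1193]
orientation: [-0.296, 0.955, -0.007, -0.033]
ft_force: [-0.8, 0.0, -0.6]
grip_width: 0.055
```

```bash
cat > meas.py <<'E'
exec(open("st.py").read())
A0=quatR([-.276,.842,.450,.113]);print("turned since regrip",round((A0.inv()*A).as_rotvec()[2],3))
z=[]
for i in range(6):
    d=snapshot("top");t=get_state();z.append(quatR(t["orientation"]).inv().apply(t["torque"])[2])
print("Mz",np.round(z,3),"mean",np.mean(z).round(3))
im=d["img"][195:295,245:405];a=cv2.resize(im,(1600,1000),interpolation=cv2.INTER_CUBIC);h=cv2.cvtColor(a,cv2.COLOR_RGB2HSV)
m=cv2.inRange(h,(10,90,180),(25,255,255));n,l,st,c=cv2.connectedComponentsWithStats(m)
for i in range(1,n):
    if st[i,4]<300 or not 500<c[i][0]<800: continue
    ys,xs=np.where(l==i);print("jaw y",np.round(np.percentile(plane(d,np.c_[xs,ys]/10.+[245,195],.0445)@yc,[5,50,95]),4),"seat at about -.0057")
g=cv2.inRange(h,(0,0,0),(180,255,70));n,l,st,c=cv2.connectedComponentsWithStats(g[:560,350:800].copy())
i=1+st[1:,4].argmax();ys,xs=np.where(l==i);y=plane(d,np.c_[xs+350,ys]/10.+[245,195],.03)@yc;print("compact yc",round((y.min()+y.max())/2,4),"apex .0673, seat .0283")
cv2.imwrite("pics/last.png",cv2.resize(im,(800,500),interpolation=cv2.INTER_CUBIC)[:,:,::-1])
E
python3 meas.py
```

```text
8.27 p [ 0.6015 -0.1214  0.1193] q [-0.296  0.955 -0.007 -0.033] F [-0.8  0.  -0.6] M [-0.77  0.14  0.18] w 0.055
q [-0.24  0.79  1.02  1.53 -1.02  1.74 -0.66]
c in tool [-0.002  -0.0003  0.0056] Mtool [-0.775 -0.185 -0.022] Ftool [-0.7  0.4  0.6] tilt err [ 0.005 -0.002 -0.   ]
turned since regrip 0.998
Mz [0.183 0.184 0.235 0.23  0.125 0.089] mean 0.174
jaw y [-0.0155 -0.0126 -0.0091] seat at about -.0057
compact yc 0.0251 apex .0673, seat .0283
```

move_arm(
  deltas=[
    [1,[0,0,0],[0,0,0.1]],
    [1,[0,0,0],[0,0,0.1]],
    [1,[0,0,0],[0,0,0.1]],
  ],
)

```text
time: 8.82
tool_pos: [0.6015, -0.1215, 0.1193]
orientation: [-0.288, 0.943, -0.147, -0.076]
ft_force: [-0.4, -0.5, -0.2]
grip_width: 0.0552
```

```bash
python3 meas.py
```

```text
8.82 p [ 0.6015 -0.1215  0.1193] q [-0.288  0.943 -0.147 -0.076] F [-0.4 -0.5 -0.2] M [-0.82  0.15  0.28] w 0.0552
q [-0.26  0.82  1.06  1.53 -1.05  1.76 -0.94]
c in tool [-0.002   0.0002  0.0056] Mtool [-0.878 -0.003 -0.094] Ftool [-0.2  0.6 -0.1] tilt err [ 0.004 -0.004 -0.   ]
turned since regrip 1.291
Mz [ 0.146  0.105  0.072  0.091 -0.026 -0.039] mean 0.058
jaw y [-0.0144 -0.0113 -0.008 ] seat at about -.0057
compact yc 0.026 apex .0673, seat .0283
```

Run:
```python
from plan import *
exec(open("st.py").read())
d=snapshot("top");im=d["img"][205:260,270:350];cv2.imwrite("pics/l2.png",cv2.resize(im,(800,550),interpolation=cv2.INTER_CUBIC)[:,:,::-1])
A0=quatR([-.276,.842,.450,.113]);print("turned since regrip",round((A0.inv()*A).as_rotvec()[2],3))
```

```text
9.12 p [ 0.6015 -0.1215  0.1193] q [-0.289  0.943 -0.145 -0.075] F [ 0.  -0.5  0.2] M [-0.71  0.16  0.21] w 0.0551
q [-0.26  0.82  1.06  1.53 -1.05  1.76 -0.93]
c in tool [-0.002   0.0002  0.0056] Mtool [-0.758 -0.012 -0.039] Ftool [ 0.1  0.3 -0.4] tilt err [ 0.004 -0.005  0.   ]
turned since regrip 1.286
```

View pics/l2.png

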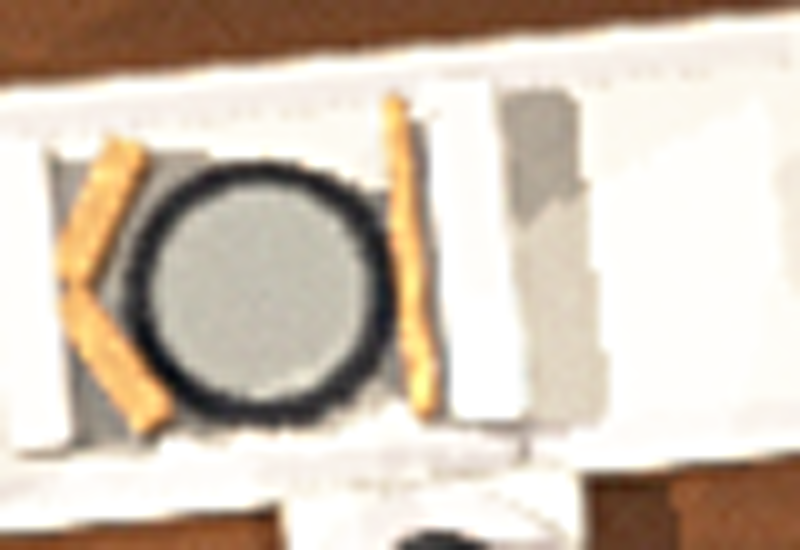

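The compact is close to both V faces and the jaw's cork pad touches it. It may sit slightly towards the lower face. I'll check its lateral offset and the pad-to-jaw gap numerically.

```bash
cat > v.py <<'E'
from plan import *
xc=np.array([np.cos(yaw),np.sin(yaw),0])
def look(d):
    im=d["img"][195:295,245:405];a=cv2.resize(im,(1600,1000),interpolation=cv2.INTER_CUBIC);h=cv2.cvtColor(a,cv2.COLOR_RGB2HSV)
    g=cv2.inRange(h,(0,0,0),(180,255,70));n,l,st,c=cv2.connectedComponentsWithStats(g[:560,350:800].copy());i=1+st[1:,4].argmax()
    cn=max(cv2.findContours((l==i).astype(np.uint8),0,2)[0],key=cv2.contourArea);e=cv2.fitEllipse(cn);P=plane(d,np.array(e[0])/10+[245+35,195],.021)[0]
    out=["compact xc,yc",np.round([P@xc,P@yc],4)]
    m=cv2.inRange(h,(10,90,180),(25,255,255));n,l,st,c=cv2.connectedComponentsWithStats(m)
    for i in range(1,n):
        if st[i,4]<300 or not 200<c[i][0]<900: continue
        ys,xs=np.where(l==i);Q=plane(d,np.c_[xs,ys]/10.+[245,195],.0445);out+=["cork xc,yc",np.round([np.mean(np.percentile(Q@xc,[2,98])),(Q@yc).mean()],4)]
    # jaw block: bright-to-dark edges sampled on lines of constant xc at z .045, profile along yc
    ys=np.arange(-.08,.0,.0005);pr=0
    for x in (.56,.57,.58,.59,.60):
        W=np.outer(ys,yc)+x*xc;W[:,2]=.045;px=proj(d,W)
        pr=pr+np.array(cv2.remap(d["img"],px[:,0].astype(np.float32)[None],px[:,1].astype(np.float32)[None],1))[0].astype(float).sum(1)/5
    gpr=np.gradient(cv2.GaussianBlur(pr[None],(9,1),1.5)[0]);print(*out);print(" edges yc,grad:",[(round(ys[k],4),round(gpr[k])) for k in range(2,len(ys)-2) if abs(gpr[k])>12 and abs(gpr[k])==abs(gpr[k-2:k+3]).max()])
E
python3 - <<'E'
from v import *
import pickle
D=pickle.load(open("d0.pkl","rb"));look(D["top"]);look(snapshot("top"))
E
```

```text
compact xc,yc [0.5789 0.0034] cork xc,yc [ 0.5802 -0.0496] cork xc,yc [0.5817 0.062 ]
 edges yc,grad: [(np.float64(-0.075), 17), (np.float64(-0.0565), -52), (np.float64(-0.051), 27), (np.float64(-0.043), 14), (np.float64(-0.038), -12), (np.float64(-0.0265), -29), (np.float64(-0.019), 16)]
compact xc,yc [0.5789 0.0259] cork xc,yc [ 0.5817 -0.0113] cork xc,yc [0.5819 0.0624]
 edges yc,grad: [(np.float64(-0.054), -23), (np.float64(-0.035), 22), (np.float64(-0.017), -49), (np.float64(-0.0125), 26), (np.float64(-0.0065), -37)]
```

Run:
```python
from v import *
import pickle
D=pickle.load(open("d0.pkl","rb"))
print("cam",cam(D["top"])[1],cam(D["side"])[1])
for n in("top","side"):
  for d in (D[n],snapshot(n)):
    x0,y0,x1,y1=(283,215,325,250) if n=="top" else (290,225,340,270)
    im=cv2.resize(d["img"][y0:y1,x0:x1],None,fx=10,fy=10,interpolation=cv2.INTER_CUBIC)
    hs=cv2.cvtColor(im,cv2.COLOR_RGB2HSV);m=cv2.inRange(hs,(0,0,0),(180,255,75))
    # gray disc = the hole enclosed in the black ring
    cs,hi=cv2.findContours(m,cv2.RETR_CCOMP,cv2.CHAIN_APPROX_NONE)
    ho=[c for c,q in zip(cs,hi[0]) if q[3]>=0 and cv2.contourArea(c)>3000];c=max(ho,key=cv2.contourArea);e=cv2.fitEllipse(c)
    P=plane(d,(np.array(e[0])-4.5)/10+[x0,y0],.030)[0];print(n,"disc",np.round(e[0],1),np.round(e[1],0),"xc,yc",np.round([P@xc,P@yc],4))
    # V cork in this view
    X0,Y0,X1,Y1=(270,210,295,260) if n=="top" else (285,215,320,250)
    im=cv2.resize(d["img"][Y0:Y1,X0:X1],None,fx=10,fy=10,interpolation=cv2.INTER_CUBIC);hs=cv2.cvtColor(im,cv2.COLOR_RGB2HSV)
    m=cv2.inRange(hs,(10,90,200 if n=="side" else 180),(25,255,255));ys,xs=np.where(m);Q=plane(d,(np.c_[xs,ys]-4.5)/10.+[X0,Y0],.044);print("   V xc 2/98%",np.round(np.percentile(Q@xc,[2,50,98]),4))
```

```text
cam [0.45116895 0.02540429 1.17573886] [ 0.28830198 -0.55681841  0.77416786]
top disc [220.2 182.9] [228. 231.] xc,yc [0.5795 0.0047]
   V xc 2/98% [0.5502 0.5816 0.6158]
top disc [131.  192.2] [227. 229.] xc,yc [0.5795 0.0266]
   V xc 2/98% [0.5502 0.5807 0.616 ]Traceback (most recent call last):
  File "<stdin>", line 12, in <module>
ValueError: max() iterable argument is empty
```

move_arm(
  deltas=[
    [1,[0,0,0],[0,0,0.03]],
    [1,[0,0,0],[0,0,0.03]],
  ],
)

```text
time: 9.48
tool_pos: [0.6015, -0.1215, 0.1193]
orientation: [-0.286, 0.939, -0.174, -0.084]
ft_force: [-1.6, -0.7, -0.8]
grip_width: 0.0551
```

```bash
python3 meas.py; python3 -c "
from v import *
look(snapshot('top'))"
```

```text
9.48 p [ 0.6015 -0.1215  0.1193] q [-0.286  0.939 -0.174 -0.084] F [-1.6 -0.7 -0.8] M [-0.79  0.06  0.38] w 0.0551
q [-0.26  0.82  1.07  1.53 -1.05  1.77 -0.99]
c in tool [-0.002   0.0003  0.0056] Mtool [-0.848  0.058 -0.238] Ftool [-1.1  1.5  0.3] tilt err [ 0.003 -0.005 -0.   ]
turned since regrip 1.347
Mz [ 0.039  0.063  0.076  0.029 -0.017 -0.027] mean 0.027
jaw y [-0.0143 -0.0112 -0.008 ] seat at about -.0057
compact yc 0.0261 apex .0673, seat .0283
compact xc,yc [0.5789 0.026 ] cork xc,yc [ 0.5817 -0.0112] cork xc,yc [0.5819 0.0624]
 edges yc,grad: [(np.float64(-0.054), -22), (np.float64(-0.0345), 21), (np.float64(-0.0165), -48), (np.float64(-0.012), 26), (np.float64(-0.0065), -37)]
```

Jaw force is now consistent from two checks: the pad is compressed about 1.7 mm, and the turning torque of about 0.25 N·m implies roughly 14 N. I'll release the wheel and back off.

move_arm(
  deltas=[
    [-1,[0,0,0],[0,0,0]],
    [-1,[0,0,0],[0,0,0]],
    [-1,[0,0,0],[0,0,0]],
    [-1,[0,0,0],[0,0,0]],
    [-1,[0,0,0],[0,0,0]],
  ],
)

```text
time: 10.25
tool_pos: [0.602, -0.1211, 0.1193]
orientation: [-0.287, 0.939, -0.173, -0.083]
ft_force: [1.2, 0.5, -0.5]
grip_width: 0.0806
```

move_arm(
  deltas=[
    [-1,[0,0,0],[0,0,0]],
    [-1,[0,0,-0.01],[0,0,0]],
    [-1,[0,0,-0.03],[0,0,0]],
    [-1,[0,0,-0.04],[0,0,0]],
    [-1,[0,0,-0.04],[0,0,0]],
  ],
)

```text
time: 10.67
tool_pos: [0.6081, -0.183, 0.2148]
orientation: [-0.29, 0.938, -0.17, -0.091]
ft_force: [0.7, -0.6, -0.3]
grip_width: 0.0872
```

Run:
```python
exec(open("st.py").read())
from v import *
look(snapshot("top"))
# lock bar axis: 3.8 deg from world x; tool z down, tool y across the bar
b=np.radians(3.8)
for sg in(1,-1):
    x=sg*np.array([np.cos(b),np.sin(b),0]);z=np.array([0,0,-1.]);B=R.from_matrix(np.c_[x,np.cross(z,x),z]);print(sg,(A.inv()*B).as_rotvec())
    steps([.491,.042,.20],B,s=s)
```

```text
10.67 p [ 0.6081 -0.183   0.2148] q [-0.29   0.938 -0.17  -0.091] F [ 0.7 -0.6 -0.3] M [-0.7   0.02 -0.07] w 0.0872
q [-0.13  0.8   1.09  1.32 -1.01  1.95 -1.04]
c in tool [0.0013 0.0041 0.1194] Mtool [-0.637  0.275  0.117] Ftool [ 0.9  0.4 -0.1] tilt err [-0.001  0.012  0.   ]
compact xc,yc [0.5788 0.026 ] cork xc,yc [ 0.5817 -0.0113] cork xc,yc [0.5818 0.0624]
 edges yc,grad: [(np.float64(-0.054), -22), (np.float64(-0.035), 23), (np.float64(-0.017), -50), (np.float64(-0.0125), 26), (np.float64(-0.0065), -36)]
1 [-0.59867644  0.16649793 -0.41156032]
7 rows; world shift [-0.1171  0.225  -0.0148] turn [-0.599  0.166 -0.412]
   [-0.0235, -0.0176, 0.0214] [-0.086, 0.024, -0.059]
   [-0.0228, -0.0207, 0.0192] [-0.086, 0.024, -0.059]
   [-0.022, -0.0236, 0.0168] [-0.086, 0.024, -0.059]
   [-0.0209, -0.0261, 0.0141] [-0.086, 0.024, -0.059]
   [-0.0196, -0.0284, 0.0113] [-0.086, 0.024, -0.059]
   [-0.0181, -0.0304, 0.0084] [-0.086, 0.024, -0.059]
   [-0.0164, -0.032, 0.0053] [-0.086, 0.024, -0.059]
-1 [0.2272331  0.81706184 2.60201533]
23 rows; world shift [-0.1171  0.225  -0.0148] turn [0.
[... 461 characters left out ...]
, 0.113]
   [-0.0094, 0.0045, 0.0036] [0.01, 0.036, 0.113]
   [-0.009, 0.0056, 0.0032] [0.01, 0.036, 0.113]
   [-0.0084, 0.0066, 0.0029] [0.01, 0.036, 0.113]
   [-0.0077, 0.0075, 0.0025] [0.01, 0.036, 0.113]
   [-0.0069, 0.0084, 0.0022] [0.01, 0.036, 0.113]
   [-0.006, 0.0091, 0.0019] [0.01, 0.036, 0.113]
   [-0.005, 0.0097, 0.0016] [0.01, 0.036, 0.113]
   [-0.0039, 0.0103, 0.0013] [0.01, 0.036, 0.113]
   [-0.0027, 0.0106, 0.0011] [0.01, 0.036, 0.113]
   [-0.0015, 0.0109, 0.0009] [0.01, 0.036, 0.113]
   [-0.0003, 0.011, 0.0008] [0.01, 0.036, 0.113]
   [0.0009, 0.011, 0.0007] [0.01, 0.036, 0.113]
   [0.0021, 0.0108, 0.0006] [0.01, 0.036, 0.113]
   [0.0033, 0.0105, 0.0006] [0.01, 0.036, 0.113]
```

move_arm(
  deltas=[
    [-1,[-0.024,-0.018,0.021],[-0.086,0.024,-0.059]],
    [-1,[-0.023,-0.021,0.019],[-0.086,0.024,-0.059]],
    [-1,[-0.022,-0.024,0.017],[-0.086,0.024,-0.059]],
    [-1,[-0.021,-0.026,0.014],[-0.086,0.024,-0.059]],
    [-1,[-0.02,-0.028,0.011],[-0.086,0.024,-0.059]],
  ],
)

```text
time: 11.13
tool_pos: [0.5284, -0.069, 0.2082]
orientation: [-0.077, 0.995, -0.06, -0.025]
ft_force: [-0.7, 0.6, 1.3]
grip_width: 0.0871
```

move_arm(
  deltas=[
    [-1,[-0.018,-0.03,0.008],[-0.086,0.024,-0.059]],
    [-1,[-0.016,-0.032,0.005],[-0.086,0.024,-0.059]],
    [-1,[0,0,0],[0,0,-0.12]],
    [-1,[0,0,0],[0,0,-0.12]],
    [-1,[0,0,0],[0,0,-0.12]],
  ],
)

```text
time: 11.55
tool_pos: [0.5024, 0.0022, 0.2083]
orientation: [-0.021, 0.985, 0.172, -0.007]
ft_force: [0.3, 0.3, -0.7]
grip_width: 0.0871
```

move_arm(
  deltas=[
    [-1,[0,0,0],[0,0,-0.12]],
    [-1,[0,0,0],[0,0,-0.12]],
    [-1,[0,0,0],[0,0,-0.12]],
    [-1,[0,0,0],[0,0,-0.12]],
    [-1,[0,0,0],[0,0,-0.12]],
  ],
)

```text
time: 11.97
tool_pos: [0.5022, 0.0026, 0.2114]
orientation: [-0.025, 0.886, 0.464, 0.002]
ft_force: [0.3, -0.1, -0.4]
grip_width: 0.0871
```

move_arm(
  deltas=[
    [-1,[0,0,0],[0,0,-0.12]],
    [-1,[0,0,0],[0,0,-0.12]],
    [-1,[0,0,0],[0,0,-0.12]],
    [-1,[0,0,0],[0,0,-0.12]],
    [-1,[0,0,0],[0,0,-0.12]],
  ],
)

```text
time: 12.38
tool_pos: [0.5023, -0.002, 0.2142]
orientation: [-0.024, 0.702, 0.712, 0.012]
ft_force: [0.1, 0.5, -0.1]
grip_width: 0.0867
```

```bash
cat > lk.py <<'E'
from plan import *
s=get_state();show(s);print("q",np.round(s["q"],2));A=quatR(s["orientation"])
b=np.radians(3.8);x=-np.array([np.cos(b),np.sin(b),0]);z=np.array([0,0,-1.]);B=R.from_matrix(np.c_[x,np.cross(z,x),z])
E
python3 - <<'E'
from lk import *
steps([.491,.042,.17],B,s=s)
E
```

```text
12.38 p [ 0.5023 -0.002   0.2142] q [-0.024  0.702  0.712  0.012] F [ 0.1  0.5 -0.1] M [-0.19  0.04  0.08] w 0.0867
q [-1.11  0.02  1.13  1.86 -0.07  1.29  0.05]
14 rows; world shift [-0.0113  0.044  -0.0442] turn [ 0.029 -0.054 -1.622]
   [0.003, -0.0007, 0.0033] [0.002, -0.004, -0.116]
   [0.0031, -0.0003, 0.0033] [0.002, -0.004, -0.116]
   [0.0031, 0.0, 0.0033] [0.002, -0.004, -0.116]
   [0.0031, 0.0004, 0.0033] [0.002, -0.004, -0.116]
   [0.003, 0.0007, 0.0033] [0.002, -0.004, -0.116]
   [0.0029, 0.0011, 0.0033] [0.002, -0.004, -0.116]
   [0.0028, 0.0014, 0.0033] [0.002, -0.004, -0.116]
   [0.0026, 0.0018, 0.0032] [0.002, -0.004, -0.116]
   [0.0024, 0.0021, 0.0032] [0.002, -0.004, -0.116]
   [0.0022, 0.0023, 0.0032] [0.002, -0.004, -0.116]
   [0.0019, 0.0026, 0.0032] [0.002, -0.004, -0.116]
   [0.0016, 0.0028, 0.0032] [0.002, -0.004, -0.116]
   [0.0013, 0.003, 0.0032] [0.002, -0.004, -0.116]
   [0.0009, 0.0031, 0.0032] [0.002, -0.004, -0.116]
```

move_arm(
  deltas=[
    [-1,[0.003,0,0.003],[0,-0.004,-0.12]],
    [-1,[0.003,0,0.003],[0,-0.004,-0.12]],
    [-1,[0.003,0,0.003],[0,-0.004,-0.12]],
    [-1,[0.003,0,0.003],[0,-0.004,-0.12]],
    [-1,[0.003,0.001,0.003],[0,-0.004,-0.12]],
  ],
)

```text
time: 12.8
tool_pos: [0.4999, 0.0078, 0.2028]
orientation: [-0.012, 0.452, 0.892, 0.015]
ft_force: [-0.3, -0.1, -1.2]
grip_width: 0.0871
```

move_arm(
  deltas=[
    [-1,[0.003,0.001,0.003],[0,-0.004,-0.12]],
    [-1,[0.003,0.001,0.003],[0,-0.004,-0.12]],
    [-1,[0.002,0.002,0.003],[0,-0.004,-0.12]],
    [-1,[0.002,0.002,0.003],[0,-0.004,-0.12]],
    [-1,[0.002,0.002,0.003],[0,-0.004,-0.12]],
  ],
)

```text
time: 13.22
tool_pos: [0.496, 0.0184, 0.1903]
orientation: [0.003, 0.158, 0.987, 0.015]
ft_force: [-0.1, 0.6, 0.1]
grip_width: 0.0873
```

Run:
```python
from lk import *
steps([.491,.042,.17],B,s=s)
d=snapshot("wrist");cv2.imwrite("pics/w2.png",d["img"][:,:,::-1]);print(proj(d,[.491,.042,.086],s))
import pickle;pickle.dump((s,d),open("w2.pkl","wb"))
```

```text
13.22 p [0.496  0.0184 0.1903] q [0.003 0.158 0.987 0.015] F [-0.1  0.6  0.1] M [-0.   -0.01  0.01] w 0.0873
q [-1.14 -0.02  1.07  1.93 -0.01  1.21  1.19]
4 rows; world shift [-0.005   0.0236 -0.0203] turn [ 0.031  0.006 -0.384]
   [0.003, 0.0051, 0.0052] [0.008, 0.002, -0.096]
   [0.0025, 0.0054, 0.0052] [0.008, 0.002, -0.096]
   [0.002, 0.0056, 0.0052] [0.008, 0.002, -0.096]
   [0.0014, 0.0058, 0.0051] [0.008, 0.002, -0.096]
[[342.50946746 228.44374815]]
```

View pics/w2.png

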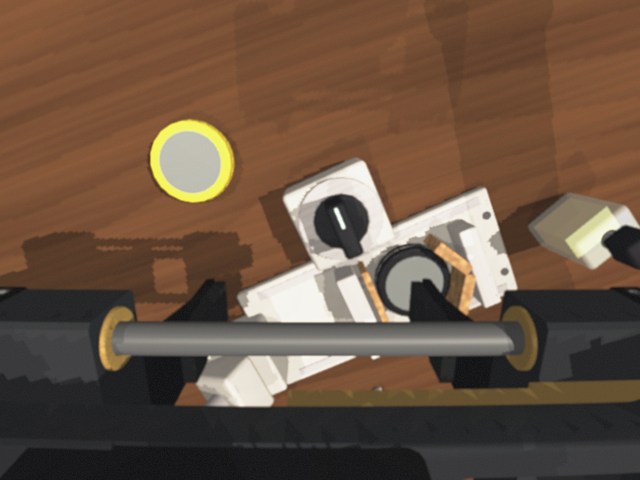

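The wrist view shows the lock bar running from about (334,200) to (356,255), with its black disc centred near (342,223). The compact is held against the stop at (412,281).

Run:
```python
from lk import *
import pickle
s,d=pickle.load(open("w2.pkl","rb"))
P=plane(d,[(334,200),(356,255)],.086,s);v=P[0]-P[1];print(P,"bar angle deg",np.degrees(np.arctan2(-v[1],-v[0])),np.linalg.norm(v))
im=d["img"][190:262,308:375];m=(im.max(2)<75).astype(np.uint8);c=max(cv2.findContours(m,0,2)[0],key=cv2.contourArea);e=cv2.fitEllipse(cv2.convexHull(c));print(np.array(e[0])+[308,190],e[1:])
print("disc",plane(d,np.array(e[0])+[308,190],.06,s),"white mark",plane(d,[(338,207),(346,230)],.086,s))
cv2.imwrite("pics/w2c.png",cv2.resize(im,None,fx=8,fy=8,interpolation=cv2.INTER_CUBIC)[:,:,::-1])
```

```text
13.27 p [0.4954 0.0188 0.1898] q [0.002 0.155 0.988 0.015] F [-0.5 -0.1 -0.6] M [0.01 0.02 0.03] w 0.0869
q [-1.14 -0.02  1.07  1.93 -0.01  1.21  1.2 ]
[[0.47019281 0.04238898 0.086     ]
 [0.51255771 0.04535675 0.086     ]] bar angle deg 4.007176256791903 0.042468715748769356
[342.34627914 225.20864487] ((51.799522399902344, 64.86748504638672), 157.2884979248047)
disc [[0.49555309 0.04301392 0.06      ]] white mark [[0.47564239 0.04352648 0.086     ]
 [0.49283715 0.04397047 0.086     ]]
```

View pics/w2c.png

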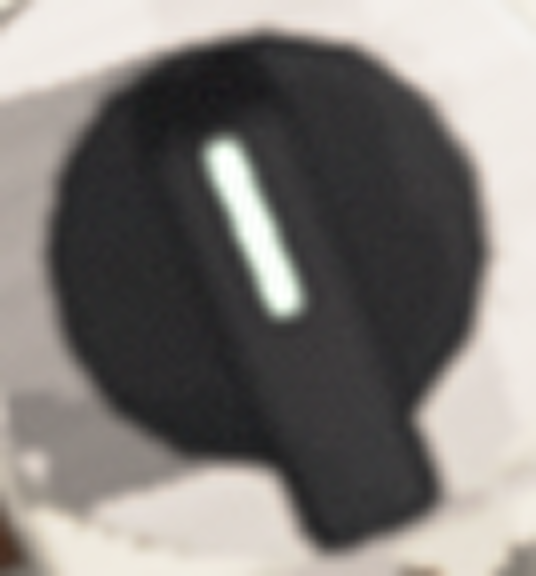

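```bash
sed -i 's/radians(3.8)/radians(3.0)/' lk.py
python3 - <<'E'
from lk import *
steps([.491,.043,.13],B,s=s,n=4)
E
```

```text
13.27 p [0.4954 0.0188 0.1898] q [0.002 0.155 0.988 0.015] F [-0.5 -0.1 -0.6] M [0.01 0.02 0.03] w 0.0869
q [-1.14 -0.02  1.07  1.93 -0.01  1.21  1.2 ]
4 rows; world shift [-0.0044  0.0242 -0.0598] turn [ 0.031  0.005 -0.364]
   [0.0029, 0.0049, 0.0151] [0.008, 0.001, -0.091]
   [0.0024, 0.0053, 0.0151] [0.008, 0.001, -0.091]
   [0.0019, 0.0056, 0.015] [0.008, 0.001, -0.091]
   [0.0013, 0.0059, 0.015] [0.008, 0.001, -0.091]
```

move_arm(
  deltas=[
    [-1,[0.003,0.005,0.015],[0.008,0.001,-0.091]],
    [-1,[0.002,0.005,0.015],[0.008,0.001,-0.091]],
    [-1,[0.002,0.006,0.015],[0.008,0.001,-0.091]],
    [-1,[0.001,0.006,0.015],[0.008,0.001,-0.091]],
    [-1,[0,0,0],[0,0,0]],
  ],
)

```text
time: 13.68
tool_pos: [0.4934, 0.0409, 0.1317]
orientation: [0.003, -0.024, 1.0, 0.002]
ft_force: [-0.4, -0.0, 0.2]
grip_width: 0.0871
```

Run:
```python
from lk import *
steps([.491,.043,.080],B,s=s,n=3)
```

```text
13.68 p [0.4934 0.0409 0.1317] q [ 0.003 -0.024  1.     0.002] F [-0.4 -0.   0.2] M [ 0.01  0.08 -0.02] w 0.0871
q [-1.13  0.1   1.05  1.99 -0.1   1.1   1.59]
3 rows; world shift [-0.0024  0.0021 -0.0517] turn [ 0.004  0.005 -0.005]
   [0.0009, 0.0007, 0.0172] [0.001, 0.002, -0.002]
   [0.0008, 0.0007, 0.0172] [0.001, 0.002, -0.002]
   [0.0008, 0.0007, 0.0172] [0.001, 0.002, -0.002]
```

move_arm(
  deltas=[
    [-1,[0.001,0.001,0.017],[0,0,0]],
    [-1,[0.001,0.001,0.017],[0,0,0]],
    [-1,[0.001,0.001,0.017],[0,0,0]],
    [0,[0,0,0],[0,0,0]],
    [1,[0,0,0],[0,0,0]],
  ],
  newtons=20,
)

```text
time: 14.1
tool_pos: [0.4938, 0.0409, 0.0841]
orientation: [0.005, -0.01, 1.0, 0.003]
ft_force: [0.1, 0.2, 1.1]
grip_width: 0.0799
```

move_arm(
  deltas=[
    [1,[0,0,0],[0,0,0]],
    [1,[0,0,0],[0,0,0]],
    [1,[0,0,0],[0,0,0]],
    [1,[0,0,0],[0,0,0]],
    [1,[0,0,0],[0,0,0]],
  ],
)

```text
time: 14.52
tool_pos: [0.4972, 0.04, 0.0893]
orientation: [0.008, -0.006, 1.0, 0.005]
ft_force: [0.0, 0.0, 0.0]
grip_width: 0.0486
```

move_arm(
  deltas=[
    [1,[0,0,0],[0,0,0]],
    [1,[0,0,0],[0,0,0]],
  ],
)

```text
time: 14.68
tool_pos: [0.4977, 0.0402, 0.0901]
orientation: [0.009, -0.006, 1.0, 0.006]
ft_force: [0.4, -0.2, 0.2]
grip_width: 0.0348
```

```bash
python3 -c "from lk import *"
```

```text
14.68 p [0.4977 0.0402 0.0901] q [ 0.009 -0.006  1.     0.006] F [ 0.4 -0.2  0.2] M [0.03 0.02 0.04] w 0.0348
q [-1.08  0.19  1.04  2.03 -0.21  1.    1.64]
```

```bash
python3 -c "
from lk import *
steps([.491,.043,.078],B,s=s,n=2)"
```

```text
14.68 p [0.4977 0.0402 0.0901] q [ 0.009 -0.006  1.     0.006] F [ 0.4 -0.2  0.2] M [0.03 0.02 0.04] w 0.0348
q [-1.08  0.19  1.04  2.03 -0.21  1.    1.64]
2 rows; world shift [-0.0067  0.0028 -0.0121] turn [ 0.011  0.017 -0.04 ]
   [0.0034, 0.0014, 0.006] [0.006, 0.009, -0.02]
   [0.0034, 0.0015, 0.006] [0.006, 0.009, -0.02]
```

move_arm(
  deltas=[
    [0.3,[0.004,0.002,0.007],[0.006,0.009,-0.02]],
    [0.5,[0.003,0.001,0.006],[0.006,0.009,-0.02]],
    [1,[0.001,0,0.001],[0,0,0]],
    [1,[0.001,0,0.001],[0,0,0]],
    [1,[0,0,0.001],[0,0,0]],
  ],
)

```text
time: 15.1
tool_pos: [0.4879, 0.0426, 0.0733]
orientation: [-0.002, -0.029, 1.0, -0.002]
ft_force: [-6.8, -3.2, 25.4]
grip_width: 0.0138
```

move_arm(
  deltas=[
    [1,[0,0,0],[0,0,0]],
    [1,[0,0,0],[0,0,0]],
  ],
)

```text
time: 15.27
tool_pos: [0.4879, 0.0425, 0.0735]
orientation: [-0.002, -0.029, 1.0, -0.002]
ft_force: [0.1, 0.1, -1.2]
grip_width: 0.0137
```

```bash
python3 -c "from lk import *"
```

```text
15.27 p [0.4879 0.0425 0.0735] q [-0.002 -0.029  1.    -0.002] F [ 0.1  0.1 -1.2] M [ 0.23 -0.14  0.02] w 0.0137
q [-1.07  0.22  1.02  2.05 -0.22  0.99  1.69]
```

move_arm(
  deltas=[
    [1,[0,0,-0.001],[0,0,0.1]],
    [1,[0,0,0],[0,0,0.1]],
    [1,[0,0,0],[0,0,0.1]],
    [1,[0,0,0],[0,0,0.1]],
    [1,[0,0,0],[0,0,0.1]],
  ],
)

```text
time: 15.68
tool_pos: [0.4884, 0.0451, 0.0735]
orientation: [-0.001, 0.229, 0.973, -0.0]
ft_force: [0.6, 0.0, -0.1]
grip_width: 0.0138
```

```bash
cat > lr.py <<'E'
from lk import *
A0=quatR([-.002,-.029,1,-.002]);print("turned",(A0.inv()*A).as_rotvec(),"Mtool",A.inv().apply(s["torque"]))
E
python3 lr.py
```

```text
15.68 p [0.4884 0.0451 0.0735] q [-0.001  0.229  0.973 -0.   ] F [ 0.6  0.  -0.1] M [ 0.23 -0.15  0.08] w 0.0138
q [-1.16  0.25  1.12  2.05 -0.27  0.99  1.21]
turned [-0.00401    -0.00151581  0.51972794] Mtool [-0.27730564 -0.03057276 -0.07727047]
```

move_arm(
  deltas=[
    [1,[0,0,0],[0,0,0.1]],
    [1,[0,0,0],[0,0,0.1]],
    [1,[0,0,0],[0,0,0.1]],
  ],
)

```text
time: 15.93
tool_pos: [0.4892, 0.0465, 0.0734]
orientation: [0.0, 0.378, 0.926, 0.0]
ft_force: [1.5, 0.1, 0.6]
grip_width: 0.0138
```

```bash
python3 lr.py
```

```text
15.93 p [0.4892 0.0465 0.0734] q [0.    0.378 0.926 0.   ] F [1.5 0.1 0.6] M [ 0.09 -0.11  0.02] w 0.0138
q [-1.19  0.27  1.17  2.05 -0.3   1.    0.92]
turned [-0.00590001 -0.00286652  0.83366162] Mtool [-0.13994959 -0.0109543  -0.01706054]
```

move_arm(
  deltas=[
    [1,[0,0,0],[0,0,0.1]],
    [1,[0,0,0],[0,0,0.08]],
  ],
)

```text
time: 16.1
tool_pos: [0.49, 0.0471, 0.0735]
orientation: [0.001, 0.464, 0.886, 0.001]
ft_force: [1.0, -0.5, 1.3]
grip_width: 0.0137
```

```bash
python3 lr.py
```

```text
16.1 p [0.49   0.0471 0.0735] q [0.001 0.464 0.886 0.001] F [ 1.  -0.5  1.3] M [ 0.09 -0.06  0.07] w 0.0137
q [-1.21  0.28  1.18  2.05 -0.31  1.    0.74]
turned [-0.00708417 -0.00412916  1.02290923] Mtool [-0.10108127  0.03533282 -0.07123244]
```

move_arm(
  deltas=[
    [1,[0,0,0],[0,0,0.07]],
    [1,[0,0,0],[0,0,0.07]],
  ],
)

```text
time: 16.27
tool_pos: [0.4906, 0.0475, 0.0734]
orientation: [0.002, 0.528, 0.849, 0.001]
ft_force: [1.0, -0.2, 1.3]
grip_width: 0.0141
```

```bash
python3 lr.py
```

```text
16.27 p [0.4906 0.0475 0.0734] q [0.002 0.528 0.849 0.001] F [ 1.  -0.2  1.3] M [-0.14  0.14  0.33] w 0.0141
q [-1.21  0.29  1.19  2.05 -0.32  1.    0.6 ]
turned [-0.00787485 -0.00521323  1.16987872] Mtool [ 0.18443217 -0.06216193 -0.32685922]
```

move_arm(
  deltas=[
    [1,[0,0,0],[0,0,0.05]],
    [1,[0,0,0],[0,0,0.05]],
    [1,[0,0,0],[0,0,0.03]],
  ],
)

```text
time: 16.52
tool_pos: [0.4909, 0.0471, 0.0735]
orientation: [0.003, 0.583, 0.813, -0.0]
ft_force: [0.2, -0.6, 1.8]
grip_width: 0.016
```

```bash
python3 lr.py
```

```text
16.52 p [0.4909 0.0471 0.0735] q [ 0.003  0.583  0.813 -0.   ] F [ 0.2 -0.6  1.8] M [-0.15  0.15  0.63] w 0.016
q [-1.22  0.29  1.2   2.05 -0.32  1.    0.47]
turned [-0.00569081 -0.00698428  1.30212899] Mtool [ 0.18402228 -0.09041013 -0.63404533]
```

The torque rose to 0.63 N·m while the fingers skewed on the bar, so the knob is at its end stop. I'll release and lift.

move_arm(
  deltas=[
    [-1,[0,0,0],[0,0,0]],
    [-1,[0,0,0],[0,0,0]],
    [-1,[0,0,0],[0,0,0]],
    [-1,[0,0,-0.01],[0,0,0]],
    [-1,[0,0,-0.03],[0,0,0]],
  ],
)

```text
time: 16.93
tool_pos: [0.4869, 0.0467, 0.1096]
orientation: [0.002, 0.582, 0.813, -0.005]
ft_force: [-1.6, 1.2, 1.6]
grip_width: 0.0414
```

move_arm(
  deltas=[
    [-1,[0,0,-0.03],[0,0,-0.03]],
    [-1,[0,0,-0.03],[0,0,-0.03]],
    [-1,[0,0,-0.03],[0,0,-0.03]],
    [-1,[0,0,-0.02],[0,0,0]],
    [-1,[0,0,0],[0,0,0]],
  ],
)

```text
time: 17.35
tool_pos: [0.4872, 0.0461, 0.226]
orientation: [0.001, 0.544, 0.839, -0.005]
ft_force: [0.8, -0.5, -0.0]
grip_width: 0.0743
```

Run:
```python
from lk import *
from v import look
look(snapshot("top"));d=snapshot("wrist");cv2.imwrite("pics/w3.png",d["img"][:,:,::-1]);import pickle;pickle.dump((s,d),open("w3.pkl","wb"))
```

```text
17.35 p [0.4872 0.0461 0.226 ] q [ 0.001  0.544  0.839 -0.005] F [ 0.8 -0.5 -0. ] M [-0.05 -0.08  0.04] w 0.0743
q [-1.37 -0.11  1.16  1.88  0.12  1.31  0.18]
compact xc,yc [0.619  0.0387] cork xc,yc [0.615  0.0562]
 edges yc,grad: [(np.float64(-0.07), -23), (np.float64(-0.066), -25), (np.float64(-0.0615), -13), (np.float64(-0.0245), 17), (np.float64(-0.02), -12)]
```

View pics/w3.png

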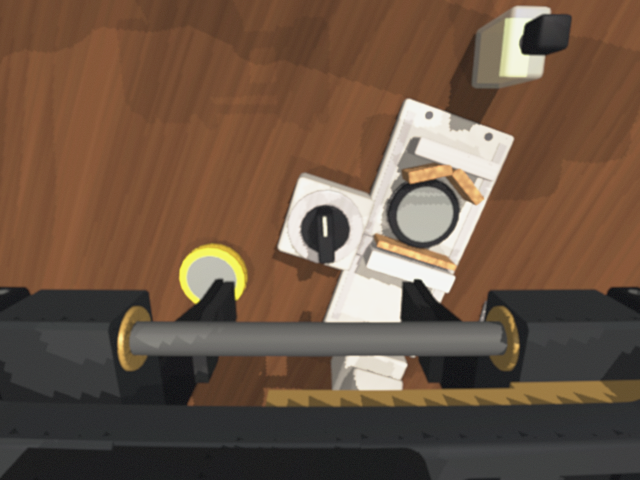

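The wrist view shows the compact seated at (424,213) between the V corks and the jaw cork, and the knob bar turned to near vertical at (326,232). Next I'll compute the bar angle and move the arm clear for a final top check.

Run:
```python
from lk import *
import pickle
s,d=pickle.load(open("w3.pkl","rb"));s0,d0=pickle.load(open("w2.pkl","rb"))
def ang(d,s,p,z=.086):
    im=d["img"][p[1]:p[3],p[0]:p[2]].astype(int);m=(im.min(2)>170)
    bl=cv2.morphologyEx((im.max(2)<75).astype(np.uint8),cv2.MORPH_CLOSE,np.ones((9,9)));m=(m&(bl>0)).astype(np.uint8)
    n,l,st,c=cv2.connectedComponentsWithStats(m);i=1+st[1:,4].argmax();ys,xs=np.where(l==i)
    P=plane(d,np.c_[xs,ys]+[p[0],p[1]],z,s)[:,:2];u=np.linalg.svd(P-P.mean(0))[2][0];return st[i,4],np.degrees(np.arctan2(u[1],u[0]))%180
print(ang(d0,s0,(308,190,375,262)),ang(d,s,(300,200,352,266)))
```

```text
17.45 p [0.4855 0.0458 0.2228] q [ 0.     0.544  0.839 -0.007] F [ 0.8 -0.2 -0.5] M [-0.06  0.01  0.02] w 0.0819
q [-1.37 -0.11  1.16  1.89  0.11  1.31  0.19]
(np.int32(89), np.float64(4.9075934620721275)) (np.int32(56), np.float64(118.96203153479334))
```

move_arm(
  deltas=[
    [-1,[0,-0.03,-0.02],[0,0,-0.05]],
    [-1,[0,-0.03,-0.02],[0,0,-0.05]],
    [-1,[0,-0.03,-0.01],[0,0,-0.05]],
    [-1,[0,-0.03,0],[0,0,-0.05]],
    [-1,[0,-0.03,0],[0,0,-0.05]],
  ],
)

```text
time: 17.87
tool_pos: [0.3962, 0.0053, 0.261]
orientation: [-0.001, 0.467, 0.884, -0.016]
ft_force: [-0.5, -1.7, -0.1]
grip_width: 0.0869
```

Run:
```python
from lk import *
print("tool y",A.apply([0,1,0]));steps([.3,.42,.28],A,s=s)
```

```text
17.87 p [0.3962 0.0053 0.261 ] q [-0.001  0.467  0.884 -0.016] F [-0.5 -1.7 -0.1] M [-0.03 -0.01  0.02] w 0.0869
q [-0.75 -0.3   0.53  1.99  0.17  1.43  0.34]
tool y [ 0.82616488  0.56264806 -0.02964384]
11 rows; world shift [-0.0962  0.4147  0.019 ] turn [0. 0. 0.]
   [0.0361, 0.0139, -0.0026] [0.0, 0.0, 0.0]
   [0.0361, 0.0139, -0.0026] [0.0, 0.0, 0.0]
   [0.0361, 0.0139, -0.0026] [0.0, 0.0, 0.0]
   [0.0361, 0.0139, -0.0026] [0.0, 0.0, 0.0]
   [0.0361, 0.0139, -0.0026] [0.0, 0.0, 0.0]
   [0.0361, 0.0139, -0.0026] [0.0, 0.0, 0.0]
   [0.0361, 0.0139, -0.0026] [0.0, 0.0, 0.0]
   [0.0361, 0.0139, -0.0026] [0.0, 0.0, 0.0]
   [0.0361, 0.0139, -0.0026] [0.0, 0.0, 0.0]
   [0.0361, 0.0139, -0.0026] [0.0, 0.0, 0.0]
   [0.0361, 0.0139, -0.0026] [0.0, 0.0, 0.0]
```

The bar turned 66° (1.15 rad) from a start of about 0.02–0.05 rad, so it reads about 1.17–1.2 rad, in line with the hard stop felt. Joint 2 is near its limit, so I'll swing outward and left for a clear top view.

move_arm(
  deltas=[
    [-1,[0.023,0.028,0],[0,0,0]],
    [-1,[0.023,0.028,0],[0,0,0]],
    [-1,[0.023,0.028,0],[0,0,0]],
    [-1,[0.023,0.028,0],[0,0,0]],
    [-1,[0.023,0.028,0],[0,0,0]],
  ],
)

```text
time: 18.28
tool_pos: [0.4495, 0.1568, 0.244]
orientation: [-0.008, 0.491, 0.871, -0.023]
ft_force: [0.7, 0.2, 0.2]
grip_width: 0.0869
```

move_arm(
  deltas=[
    [-1,[0.035,0.01,0],[0,0,0]],
    [-1,[0.035,0.01,0],[0,0,0]],
    [-1,[0.035,0.01,0],[0,0,0]],
    [-1,[0.035,0.01,0],[0,0,0]],
    [-1,[0,0,0],[0,0,0]],
  ],
)

```text
time: 18.7
tool_pos: [0.406, 0.3057, 0.2239]
orientation: [-0.014, 0.49, 0.871, -0.034]
ft_force: [-1.0, 0.6, 0.1]
grip_width: 0.0867
```

Run:
```python
from lk import *
from v import look
d=snapshot("top");look(d);cv2.imwrite("pics/end.png",d["img"][:,:,::-1])
```

```text
18.7 p [0.406  0.3057 0.2239] q [-0.014  0.49   0.871 -0.034] F [-1.   0.6  0.1] M [ 0.02  0.02 -0.03] w 0.0867
q [-0.99  0.08  0.31  1.77 -0.03  1.36 -0.13]
compact xc,yc [0.5789 0.0259] cork xc,yc [ 0.5817 -0.0117] cork xc,yc [0.5817 0.062 ]
 edges yc,grad: [(np.float64(-0.0545), -19), (np.float64(-0.0355), 17), (np.float64(-0.017), -49), (np.float64(-0.0125), 28), (np.float64(-0.0065), -41)]
```

View pics/end.png

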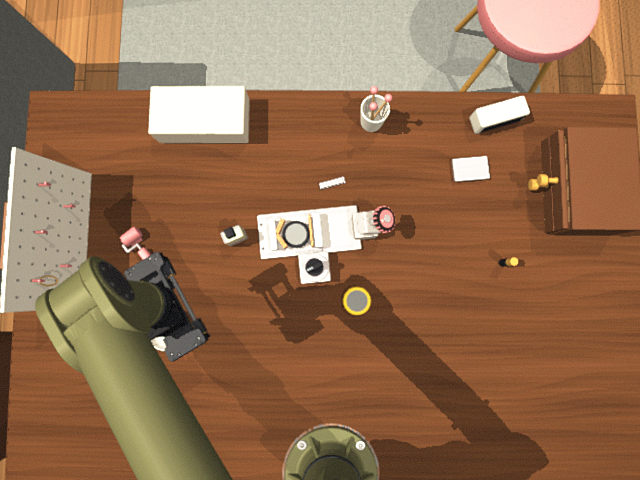

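The top view shows the compact seated at (296,234), the knob turned, the bystanders where they were and the arm clear. Jaw and compact positions match those right after winding. I'm handing the job in.

```bash
python3 -c "
from station import *
print(finish_job())"
```

```text
the job is handed in; nothing more can be done
None
```

I clamped the compact in the V stop, turned the lock knob to its end stop, let go, moved the arm clear and handed the job in at about 19 s. `finish_job` gave no verdict.

- **Clamping:** I wound the handwheel about 4.5 rad in two strokes with one regrip. My estimate of the clamping force is about 14 N: the pad was compressed about 1.7 mm, and the last turning torque was about 0.25 N·m. Torque readings were noisy, so treat the force as approximate. In the top view the jaw and compact stayed put to within about 0.5 mm after I let go.
- **Lock knob:** I turned it until the torque rose to 0.6 N·m with the fingers skewing on the bar. The pictures show it turned about 1.15 rad from a start of about 0.02–0.05 rad, so it should read about 1.17–1.2 rad.
- **Compact position:** it measured 40–41 mm from the V's apex, within the 43 mm limit but not the ideal 39 mm. It may rest 2–3 mm off the V's axis, mostly on one face. That offset is about the size of the camera error.
- **Other checks:** the final top view shows nothing else visibly moved and the arm clear, except the roller and the white bowl, which the arm partly hid. The fingertips briefly pressed the knob's disc with about 25 N while gripping it, and joint 2 came right up to its −0.3 rad limit during the retreat.

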